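# Dock the tray carrier and build its stack

## Robot

A 6-joint arm with a two-finger parallel gripper is mounted at the origin on a cart in front of the work surface, level with it; the furniture and walls round the work are solid. World frame = base frame: x ahead of the robot, y to its left, z up, the work surface at z = 0. Lengths are in mm, angles in degrees, forces in N, time in s.
With the tool pointing down it reaches from about 325 to 750 mm from the base axis. Payload 7.6 kg.
Tool frame: the origin (TCP) lies midway between the tips of the shut fingers; the grasp point (between the pads) lies 19 mm behind it (robot.tcp_to_grasp is the distance from the TCP to the grasp point, in mm); z points along the fingers, y is the direction in which the jaws open and shut (so a half turn about z gives the same grasp; the last joint's range is limited). The gripper opens to 85 mm and grips with 20 to 120 N. Pads are 22 mm wide; open, the fingers measure 114 mm over their backs; the gripper's body (76 mm by 85 mm) begins 54 mm behind the grasp point. The pads swing forward as they close: fully open they stand 13 mm farther back than shut.
Start: joints at [-67.741, 2.991, 80.254, -0, 96.75, -4.028], TCP at [232.536, -470.719, 195.423] pointing down, gripper open.
Joint ranges: [-166.34, 166.34], [-52.06, 124.39], [6.96, 135.62], [-60.46, 240.46], [14.63, 156.25], [-167.68, 167.68]. Speed limits (degrees/s): [147.25, 147.25, 172.46, 180, 180, 180].

## Interface

Orientations are given as a 3x3 rotation matrix whose columns are the frame's x, y, z axes.
In Python, from rig import robot, telemetry, cams gives the robot as it stands. Calls block until the motion is done:
- robot.move_ptp(position, orientation): joint-space move of the TCP to a pose.
- robot.servo_line(position, ori=None, rate=150): straight line of the TCP; ori=None keeps the orientation; rate is the mean speed in mm/s.
- robot.goto_joints(angles): joint-space move.
- robot.set_gripper(opening, grip_force=None): opening from 0.0 (shut) to 1.0 (fully open); grip_force is the grip in N (None keeps the last); returns when the fingers have stopped.
- robot.hold(seconds).
- robot.ik(position, orientation): joint angles nearest the present ones, or None.
- telemetry.read_state(): the state.
- cams.read_camera(name): name is "scene" or "top" or "wrist"; returns the picture (480x640x3 uint8, blue, green, red); there is no depth.
- cams.camera_params(name): a dict with "fx", "fy", "cx", "cy" (pixels), "dist_coeffs" ([k1, k2, p1, p2, k3] as OpenCV has them; the pictures are not rectified), "T" (4x4, takes a point from camera to world coordinates). Camera axes: x right, y down, z forward; pixel columns grow to the right and rows downward; lengths in mm; the calibration is good to about 2 mm. A picture is of the moment at which its call begins: read the wrist's pose just before it. camera_params takes no time and is no camera call; for the wrist camera it gives the pose at the moment of the call.
A pose or a line that the arm cannot do raises robot.MotionError and nothing moves.
- robot.sign_off(): hands the job in, once; it reports no verdict.
The state is a dict: "clock": time; "joints": joint angles; "qd": joint speeds; "joint_torque": joint torques, N m; "ee_pos": TCP position; "eef_rot": TCP orientation; "contact_force": force on the tool from outside, world axes, zero at the start; "moment": the same for the moment, N m; "opening": opening from 0.0 (shut) to 1.0 (fully open).
Only numpy, scipy, OpenCV 4.12 (cv2) and the standard library are available. Lean on these libraries where they do the work, as an engineer would, in place of code of your own. Each camera call takes 0.05 s, during which the arm holds its last target.

## Task

Pick the carrier up by its upright handle, set it on the dock with the chamfered end of its nest towards the dock's chamfered end, and press it down until the sprung noses pull it fully home on the three balls. Then swing the handle out and down until it clicks in at the end of its travel, and stack every tray that is there on the carrier's nest, chamfered corners matched so that each skirt drops over the one below. Finish with the lid on top, the same way round, and leave the bottle and the timer alone.

Things in the scene. Friction and masses are not known exactly. Their poses are not given: they have to be found in the camera images.
- dock: Fixed grey locating dock, 116 (x) x 148 (y) x 26 mm, corners chamfered at its +x end. Three 12 mm steel balls stand 9 mm out of the deck at (30, -21), (-30, -21) and (0, 27) mm. Along each long side (y = +-60 mm) an aluminium block, 66 mm long and 54 mm tall, holds two sprung white noses that point inwards over the deck. Origin under the middle, z up.
- dock_ball (a point): Top of the dock's lone ball on its +y side: dock (0, 27, 35) mm.
- dock_home (a point): Where the carrier's origin lies when home: 30.5 mm above the dock's origin, axes parallel to the dock's. A carrier that merely rests on the sprung noses stands some 13 mm higher; 2 to 6 N downward through its middle, as on the upright handle's bar, parts the noses, then they pull it down (up to 13 N if one side went in first). Put it down within 3 mm and 0.1 rad.
- carrier: Loose aluminium carrier, about 0.3 kg, 92 (x) x 81 (y) mm, bevelled rails along its long sides, V-grooves below where the dock has its balls. Origin at the level of its undersides, below the middle, z up; plate top at z = 18 mm. On it the nest: a 72 x 50 mm block to z = 29 mm, its +x corners chamfered, then a 65 x 43 mm chamfered boss to z = 34.5 mm, which a tray's skirt goes over.
- nest_seat (a point): Where the origin of the first tray lies when seated on the nest boss: on the carrier's axis at carrier z = 30.5 mm. The k-th piece above it lies 11 mm x k higher.
- handle (a joint): Angle of the carrier's U-shaped handle about the carrier's x axis through (0, 0, 22) mm: 0 = upright (as it starts), 1.57 = swung to the carrier's -y side, level, the end of its travel. The hinge is stiff: the handle stays about where it is left. A spring ball clicks in behind the arm; 0.5 to 1 N at the bar passes it, at 1.2 to 1.4 rad. Over 4 N on the bar at the end tips the carrier.
- handle_grip (a point): Middle of the handle's black grip bar: round, 11 mm thick, 70 mm long, parallel to the carrier's x, 100 mm from the pivot axis (122 mm above the carrier's origin when upright; 100 mm to its -y side at z = 22 mm when swung down). The handle's arms stand at carrier x = +-51 mm.
- tray_1: Loose dark well tray, 72 (x) x 50 (y) x 15 mm, 50 g, 24 wells on top; two to four trays are present. +x corners chamfered 10 mm. The skirt (z 0 to 10 mm, hollow to z = 4 mm, inside 68 x 46 mm) drops 4 mm over the 65 x 43 mm chamfered top below with 1.5 mm play all round: 11 mm pitch; the wrong way round it stays about 4 mm high. Origin under its centre, z up.
- tray_1_front (a point): Middle of the chamfered (+x) end face of tray_1, 36 mm from its centre.
- tray_2: Another tray just like tray_1 (may be absent).
- tray_2_front (a point): Middle of the chamfered (+x) end face of tray_2, 36 mm from its centre.
- tray_3: Another tray just like tray_1 (may be absent).
- tray_3_front (a point): Middle of the chamfered (+x) end face of tray_3, 36 mm from its centre.
- tray_4: Another tray just like tray_1 (may be absent).
- tray_4_front (a point): Middle of the chamfered (+x) end face of tray_4, 36 mm from its centre.
- lid: Loose grey lid, 72 (x) x 50 (y) x 10 mm, 50 g, no wells; same skirt and chamfered +x corners as a tray. Seated on a tray its origin is 11 mm above that tray's origin. Grip trays and lid across the 50 mm width. Origin under its centre, z up.
- lid_front (a point): Middle of the chamfered (+x) end face of the lid, 36 mm from its centre.
- bottle: Bystander: small screw-cap bottle, 45 mm wide, 90 mm tall, behind the dock, past the timer; origin under its centre.
- timer: Bystander: bench timer, 52 x 66 x 16 mm, flat on the worktop behind the dock on its left; origin under its centre.

How it is judged (in metres and radians):
On the way, in this order (a step that is already met when the one before it is completed fails the run):
1. the carrier is home on the dock's three balls (z of carrier in the frame of dock below 0.0325 m and horizontal distance between carrier and dock below 0.003 m and angle between carrier's own z axis and vertical below 0.035 rad and angle between the x axis of carrier and the x axis of dock, either way round below 0.05 rad), for 0.2 s.
2. the handle is swung out into its end detent, the carrier still home (all of step 1 and value of joint handle above 1.5 rad), for 0.2 s.
3. every tray present is registered in one stack on the nest, chamfered ends matched (all of step 1 and (z of tray_1 in the frame of carrier between 0.0285 and 0.0325 m or z of tray_1 in the frame of carrier between 0.0395 and 0.0435 m or z of tray_1 in the frame of carrier between 0.0505 and 0.0545 m or z of tray_1 in the frame of carrier between 0.0615 and 0.0655 m) and horizontal distance between each of tray_1, tray_2, tray_3, tray_4 and carrier below 0.008 m and x of each of tray_1_front, tray_2_front, tray_3_front, tray_4_front in the frame of carrier above 0.025 m and angle between each of tray_1, tray_2, tray_3, tray_4's own z axis and vertical below 0.04 rad and (z of tray_2 in the frame of carrier between 0.0285 and 0.0325 m or z of tray_2 in the frame of carrier between 0.0395 and 0.0435 m or z of tray_2 in the frame of carrier between 0.0505 and 0.0545 m or z of tray_2 in the frame of carrier between 0.0615 and 0.0655 m) and (z of tray_3 in the frame of carrier between 0.0285 and 0.0325 m or z of tray_3 in the frame of carrier between 0.0395 and 0.0435 m or z of tray_3 in the frame of carrier between 0.0505 and 0.0545 m or z of tray_3 in the frame of carrier between 0.0615 and 0.0655 m) and (z of tray_4 in the frame of carrier between 0.0285 and 0.0325 m or z of tray_4 in the frame of carrier between 0.0395 and 0.0435 m or z of tray_4 in the frame of carrier between 0.0505 and 0.0545 m or z of tray_4 in the frame of carrier between 0.0615 and 0.0655 m)), for 0.2 s.
4. the lid is registered on the top tray ((z of lid in the frame of carrier between 0.0505 and 0.0545 m or z of lid in the frame of carrier between 0.0615 and 0.0655 m or z of lid in the frame of carrier between 0.0725 and 0.0765 m) and horizontal distance between lid and carrier below 0.008 m and x of lid_front in the frame of carrier above 0.025 m and angle between lid's own z axis and vertical below 0.04 rad and z of lid in the frame of tray_1 above 0.008 m and z of lid in the frame of tray_2 above 0.008 m and z of lid in the frame of tray_3 above 0.008 m and z of lid in the frame of tray_4 above 0.008 m), for 0.2 s.
At the end, for the whole second after the job is handed in: Carrier home on the dock (2 mm in height, 3 mm sideways, level); handle in its end detent (over 1.5 rad); every tray present in one stack on the nest and the lid on top, each within 2 mm of its level and 8 mm of the axis, level, chamfered ends the same way as the nest; all at rest (all of step 3 and all of step 4 and value of joint handle above 1.5 rad and linear speed of each of carrier, lid, tray_1, tray_2, tray_3, tray_4 below 0.02 m/s); the robot touches nothing.
It fails at once if the bottle or the timer is moved by more than 3 cm (distance of any of bottle, timer from where it was at the start of the episode above 0.03 m).
Of tray_1, tray_2, tray_3, tray_4 only 2 to 4 are there at a start; the rules pass over those that are not, and their reading is None.
At some moment in a run one of tray_1, tray_2, tray_3, tray_4, lid may be knocked a few centimetres aside while the robot is not near it.
Once in a run the grip may slacken for a moment while it holds something.
It also fails if it takes over 210 s, if anything falls off the work surface, if the arm or the gripper's body presses on something with over 40 N, if the wrist force passes 120 N, or if a joint passes its speed limit or range.

## Working session

There is one attempt and no reset: what is moved stays moved. The work goes in short steps, each a Python script; the robot and the scene stay as the last script left them, time stands still between calls to the robot, and variables do not carry over. Pictures are saved under pics/ and viewed, and the job is handed in when it is done.

```bash
ls -la; mkdir -p pics
python3 - <<'E'
from rig import robot, telemetry, cams
import cv2
s=telemetry.read_state(); print(s)
for n in ["scene","top","wrist"]:
    cv2.imwrite(f"pics/a_{n}.png",cams.read_camera(n)); print(n,cams.camera_params(n))
E
```

```text
total 12
drwxr-xr-x  3 agent agent 4096 Dec  7 08:37 .
drwxr-xr-x 23 root  root  4096 Dec  7 08:37 ..
drwxr-xr-x  2 agent agent 4096 Dec  7 08:37 pics
{'clock': 0.0, 'joints': array([-6.77395102e+01,  3.02732268e+00,  8.03140688e+01,  1.19425670e-04,
        9.67509638e+01, -4.02871106e+00]), 'qd': array([-0.00449492,  0.09209152, -0.09133695, -0.05597325,  0.0012532 ,
        0.07495847]), 'joint_torque': array([-3.66405347e-04, -3.81663251e+01, -3.60187876e+01, -9.02534384e-05,
        6.12509844e-03, -8.40465447e-06]), 'ee_pos': array([ 232.39724026, -470.34792999,  194.56229249]), 'eef_rot': array([[ 8.96569852e-01,  4.42901941e-01, -6.08702165e-04],
       [ 4.42902344e-01, -8.96568617e-01,  1.49255350e-03],
       [ 1.15311584e-04, -1.60777409e-03, -9.99998701e-01]]), 'contact_force': array([-0.32931386, -0.20132935, -0.59851925]), 'moment': array([-0.0088841 ,  0.02868567, -0.0115877 ]), 'opening': 1.0002137925257952}
scene {'fx': 539.6903451511325, 'fy': 539.6903451511325, 'cx': 324.5869037259246, 'cy': 236.3572914744672, 'dist_coeffs': array([-0.06550143,  0.        ,  0.   
[... 769 characters left out ...]
97e-03, -1.83651136e-01, -9.82983351e-01,
         1.24709180e+03],
       [ 0.00000000e+00,  0.00000000e+00,  0.00000000e+00,
         1.00000000e+00]])}
wrist {'fx': 430.33893374141235, 'fy': 430.33893374141235, 'cx': 319.8321881742775, 'cy': 243.01560046803073, 'dist_coeffs': array([-0.01606721,  0.        ,  0.        ,  0.        ,  0.        ]), 'T': array([[ 4.42253386e-01, -8.57603983e-01, -2.62540188e-01,
         2.99332907e+02],
       [-8.96890085e-01, -4.22994004e-01, -1.29090081e-01,
        -4.37662072e+02],
       [-3.44757617e-04,  2.92560217e-01, -9.56247039e-01,
         3.72124374e+02],
       [ 0.00000000e+00,  0.00000000e+00,  0.00000000e+00,
         1.00000000e+00]])}
```

View pics/a_scene.png

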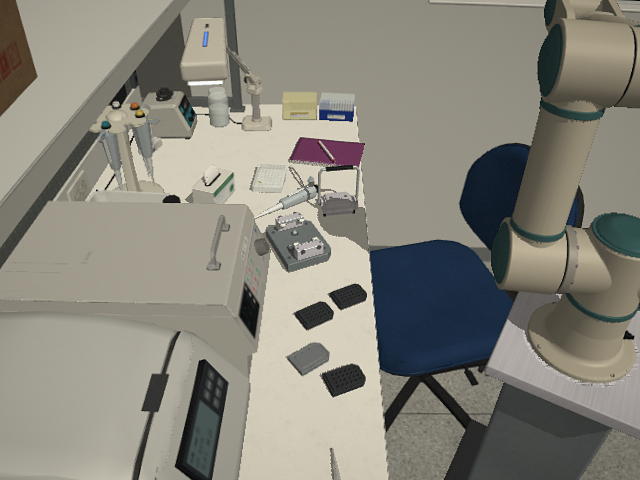

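View pics/a_top.png

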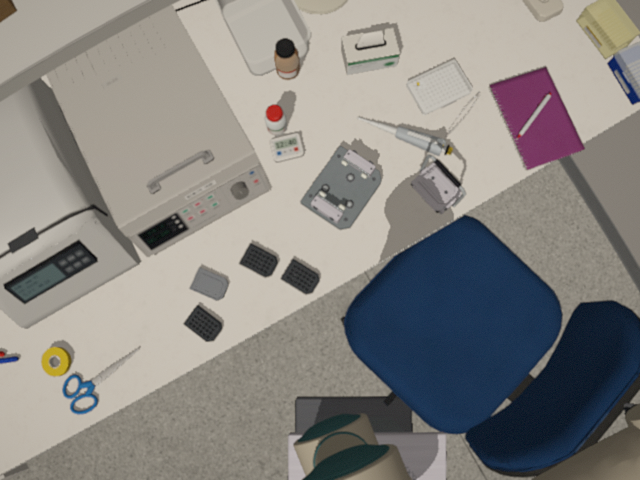

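View pics/a_wrist.png

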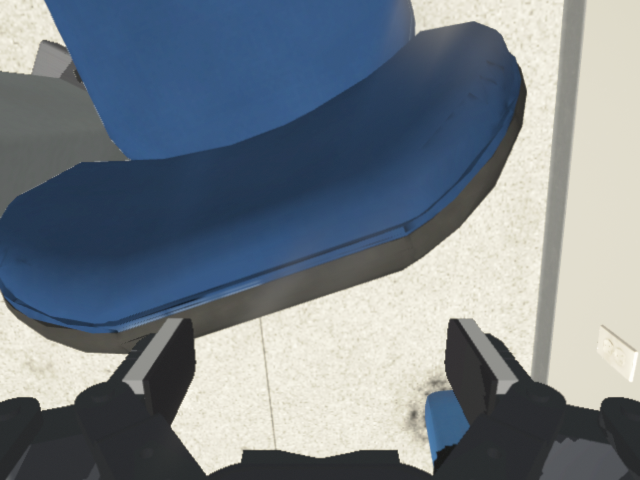

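The scene shows three trays and one lid: trays at about (258,260), (300,276) and (203,323) in the top view, the lid at (209,282). The dock is at (342,187) and the carrier at (438,185). I'll enlarge these next.

```bash
cat > h.py <<'E'
import numpy as np, cv2
from rig import robot, telemetry, cams
def ray(name,uv,P=None):
    P=P or cams.camera_params(name)
    K=np.array([[P['fx'],0,P['cx']],[0,P['fy'],P['cy']],[0,0,1]])
    p=cv2.undistortPoints(np.array(uv,float).reshape(-1,1,2),K,P['dist_coeffs']).reshape(-1,2)
    d=np.c_[p,np.ones(len(p))]@P['T'][:3,:3].T
    return P['T'][:3,3],d
def pix2w(name,uv,z,P=None):
    o,d=ray(name,uv,P); t=(z-o[2])/d[:,2]
    return o+d*t[:,None]
def w2pix(name,pts,P=None):
    P=P or cams.camera_params(name)
    K=np.array([[P['fx'],0,P['cx']],[0,P['fy'],P['cy']],[0,0,1]])
    Ti=np.linalg.inv(P['T'])
    r,_=cv2.Rodrigues(Ti[:3,:3])
    return cv2.projectPoints(np.array(pts,float).reshape(-1,1,3),r,Ti[:3,3],K,P['dist_coeffs'])[0].reshape(-1,2)
def down(yaw):
    """tool down, tool y axis (jaw direction) at yaw rad"""
    c,s=np.cos(yaw),np.sin(yaw)
    y=np.array([c,s,0]); z=np.array([0,0,-1.]); x=np.cross(y,z)
    return np.c_[x,y,z]
def crop(img,x0,y0,w,h,f,out):
    c=cv2.resize(img[y0:y0+h,x0:x0+w],None,fx=f,fy=f,interpolation=cv2.INTER_CUBIC); cv2.imwrite(out,c)
E
python3 - <<'E'
from h import *
t=cv2.imread("pics/a_top.png"); s=cv2.imread("pics/a_scene.png")
crop(t,290,130,185,120,4,"pics/b_top1.png")
crop(t,170,230,160,120,5,"pics/b_top2.png")
crop(s,240,150,140,105,5,"pics/b_s1.png")
E
```

```text
(no output)
```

View pics/b_top1.png

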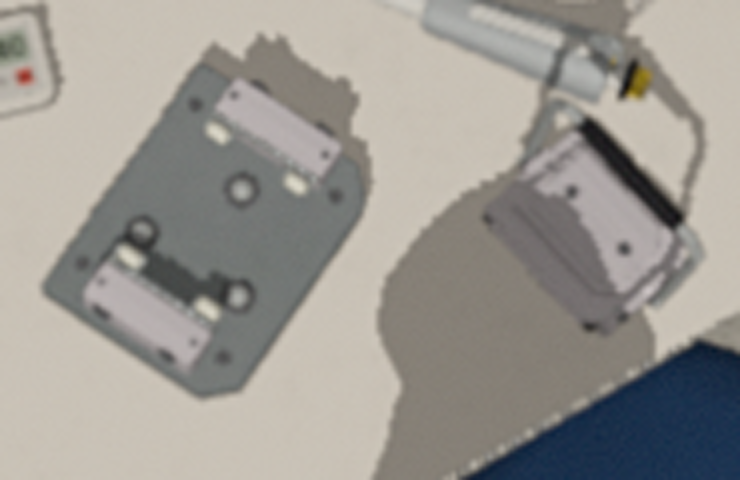

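View pics/b_top2.png

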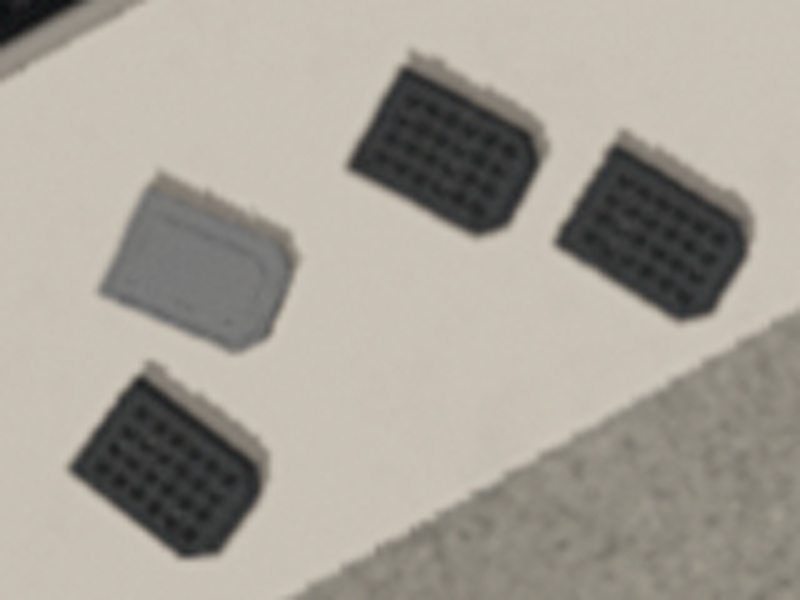

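View pics/b_s1.png

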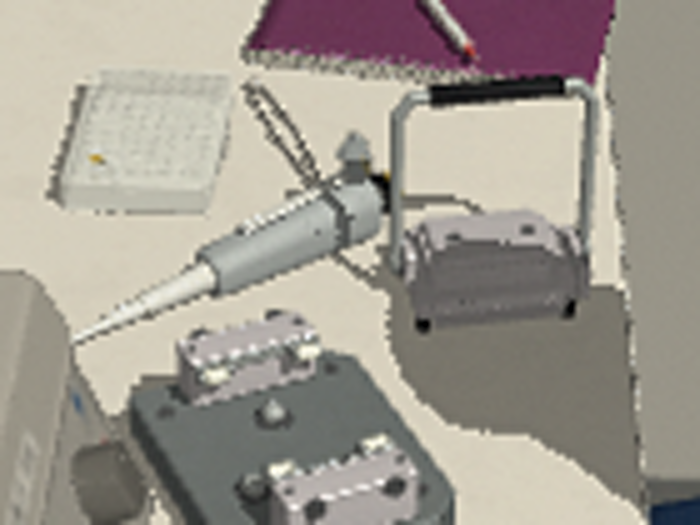

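Run:
```python
from h import *
np.set_printoptions(precision=1,suppress=True)
c1=lambda p:[290+p[0]/4,130+p[1]/4]
c2=lambda p:[170+p[0]/5,230+p[1]/5]
b=pix2w("top",[c1((242,187)),c1((142,229)),c1((240,294))],35)
print("balls",b)
m=[[0,27],[-30,-21],[30,-21]]
M,_=cv2.estimateAffinePartial2D(np.array(m,float),b[:,:2].copy(),method=cv2.LMEDS)
print("dock",M, np.degrees(np.arctan2(M[1,0],M[0,0])))
g=pix2w("top",[c1((587,126)),c1((680,216))],122+4); print("grip",g,g.mean(0),np.linalg.norm(g[0]-g[1]),np.degrees(np.arctan2(*(g[1]-g[0])[[1,0]])))
tr={'A':[(405,68),(545,150),(480,235),(350,165)],'B':[(617,145),(752,235),(685,320),(557,242)],'C':[(145,378),(268,470),(190,557),(72,467)],'L':[(155,187),(298,258),(235,352),(102,290)]}
```

```text
balls [[672.5  34.   35. ]
 [649.9  85.6  35. ]
 [615.7  35.3  35. ]]
dock [[ -0.6   0.8 650.3]
 [ -0.8  -0.6  49.2]] -124.37385754922114
grip [[ 678.5 -129.7  126. ]
 [ 633.8 -173.3  126. ]] [ 656.2 -151.5  126. ] 62.44242919964835 -135.66878274583897
```

```bash
cat >> h.py <<'E'
def st(): 
    s=telemetry.read_state(); print("t %.1f pos %s F %s M %s open %.3f q6 %.0f"%(s['clock'],np.round(s['ee_pos'],1),np.round(s['contact_force'],1),np.round(s['moment'],2),s['opening'],s['joints'][5])); return s
def snap(name,out):
    P=cams.camera_params(name); im=cams.read_camera(name); cv2.imwrite(out,im)
    import pickle; pickle.dump(P,open(out+'.pkl','wb')); return im,P
def loadP(out):
    import pickle; return pickle.load(open(out+'.pkl','rb'))
E
python3 - <<'E'
from h import *
for th in (-45.7,134.3):
    print(th, robot.ik([600,-190,280],down(np.radians(th))),robot.ik([653,-152,230],down(np.radians(th))))
for th in (-34.4,145.6): print(th,robot.ik([650,49,230],down(np.radians(th))))
E
```

```text
-45.7 [-2.09324693e+01  2.06161528e+01  5.05600307e+01 -2.54444375e-14
  1.08823816e+02  2.47675307e+01] [-1.62584930e+01  2.74408979e+01  4.74628947e+01 -2.54444375e-14
  1.05096207e+02  2.94415070e+01]
134.3 [-2.09324693e+01  2.06161528e+01  5.05600307e+01 -2.54444375e-14
  1.08823816e+02 -1.55232469e+02] [-1.62584930e+01  2.74408979e+01  4.74628947e+01 -2.54444375e-14
  1.05096207e+02 -1.50558493e+02]
-34.4 [ 1.06589706e+00  2.40095875e+01  5.19306920e+01 -2.54444375e-14
  1.04059720e+02  3.54658971e+01]
145.6 [ 1.06589706e+00  2.40095875e+01  5.19306920e+01 -2.54444375e-14
  1.04059720e+02 -1.44534103e+02]
```

Run:
```python
from h import *
robot.move_ptp([620,-190,250],down(np.radians(-45.7)))
st(); snap("wrist","pics/c_w.png")
```

```text
t 1.9 pos [ 619.5 -191.2  250. ] F [ 0.2 -0.2 -0.2] M [0.01 0.01 0.02] open 1.001 q6 25
```

View pics/c_w.png

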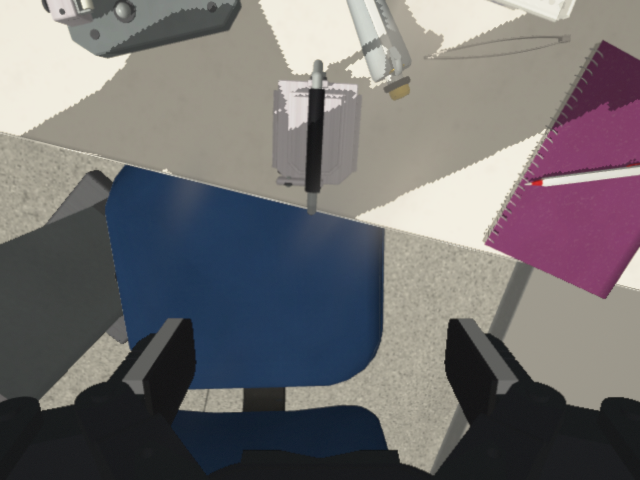

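Run:
```python
from h import *
t=cv2.imread("pics/c_w.png")
crop(t,250,50,130,175,4.4/1.3,"pics/c_w2.png")
crop(t,20,0,240,80,3,"pics/c_w3.png")
P=loadP("pics/c_w.png")
g=pix2w("wrist",[(316.5,89),(314,191)],122,P); print(g,g.mean(0),np.linalg.norm(g[0]-g[1]),np.degrees(np.arctan2(*(g[1]-g[0])[[1,0]])))
```

```text
[[ 681.81648135 -127.7623713   122.        ]
 [ 630.97585744 -174.43189323  122.        ]] [ 656.3961694  -151.09713227  122.        ] 69.01313872018211 -137.44939572330142
```

View pics/c_w2.png

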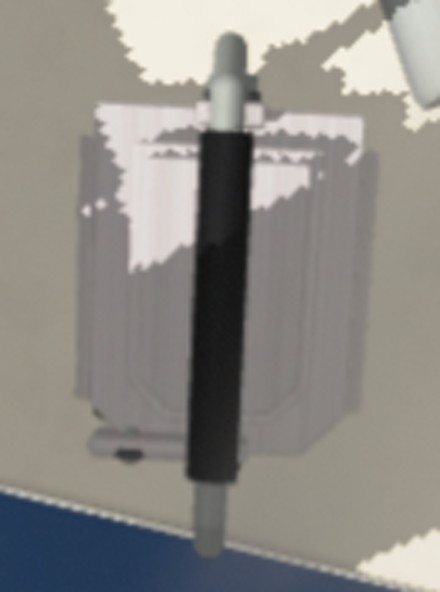

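The nest's chamfered corners are at the bottom of the crop, the end nearest the robot. So carrier +x is at about −137°, the same sense as the dock's +x at −124°. Next, a look at the dock from the wrist.

Run:
```python
from h import *
robot.move_ptp([652,51,230],down(np.radians(-34.4)))
st(); im,P=snap("wrist","pics/d_w.png"); crop(im,170,80,310,230,2.58,"pics/d_w2.png")
print(w2pix("wrist",[[650.3,49.2,26]],P))
```

```text
t 2.9 pos [652.1  49.4 230.2] F [-0.4  1.  -0.5] M [-0.    0.01 -0.03] open 0.996 q6 36
[[317.93877593 199.19736333]]
```

View pics/d_w2.png

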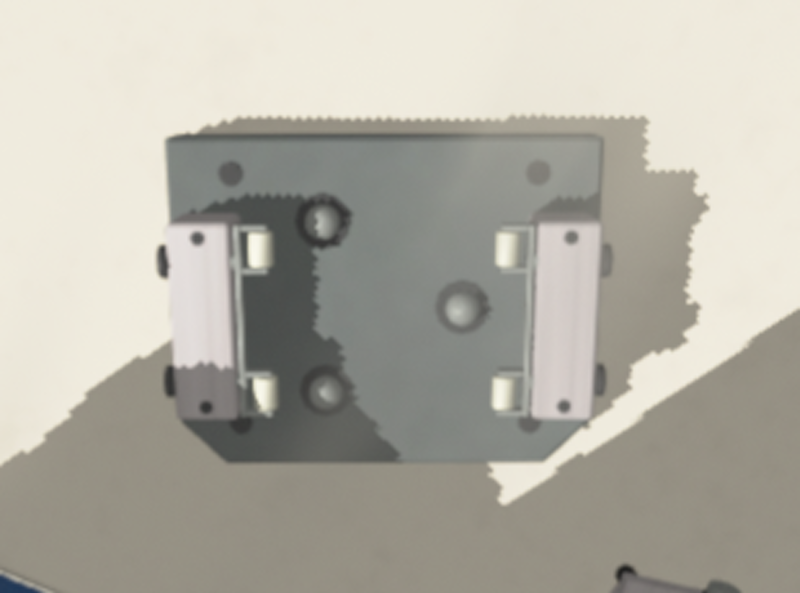

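Run:
```python
from h import *
np.set_printoptions(precision=1,suppress=True)
P=loadP("pics/d_w.png")
uv=np.array([(462,308),(323,221),(325,390)])/2.58+[170,80]
b=pix2w("wrist",uv,33.5,P)
def fit(m,b):
    m=np.array(m,float);b=b[:,:2]
    mc,bc=m.mean(0),b.mean(0); H=(m-mc).T@(b-bc); a=np.arctan2(H[0,1]-H[1,0],H[0,0]+H[1,1])
    R=np.array([[np.cos(a),-np.sin(a)],[np.sin(a),np.cos(a)]]); t=bc-R@mc
    print(t,np.degrees(a),(m@R.T+t-b).ravel())
fit([[0,27],[-30,-21],[30,-21]],b)
# deck outline at z=26: top edge corners, bottom edge
uv=np.array([(168,140),(601,137),(547,461),(228,461)])/2.58+[170,80]
d=pix2w("wrist",uv,26,P); print(d, d[:2].mean(0), d[2:].mean(0), d.reshape(2,2,3).mean((0,1)))
m=(d[:2].mean(0)+d[2:].mean(0))/2; print(m, np.linalg.norm(d[0]-d[1]),np.linalg.norm(d[:2].mean(0)-d[2:].mean(0)),np.degrees(np.arctan2(*(d[2:].mean(0)-d[:2].mean(0))[[1,0]])))
```

```text
[652.   49.8] -124.82146349738423 [ 0.5 -0.3  0.2  0.7 -0.6 -0.4]
[[623.8 136.5  26. ]
 [743.5  55.2  26. ]
 [667.7 -31.5  26. ]
 [572.1  34.3  26. ]] [683.6  95.8  26. ] [619.9   1.4  26. ] [651.8  48.6  26. ]
[651.8  48.6  26. ] 144.6256769443829 113.9310448770628 -124.02089648901858
```

Run:
```python
from h import *
R=down(np.radians(-47.0))
robot.move_ptp([656.4,-151.1,190],R); robot.hold(0.3); st()
robot.servo_line([656.4,-151.1,104],R,rate=80); robot.hold(0.2); st()
robot.set_gripper(0.0,40); s=st(); robot.hold(0.2)
snap("wrist","pics/e_w.png")
robot.servo_line([656.4,-151.1,110],R,rate=30); robot.hold(0.2); st()
```

```text
t 4.1 pos [ 656.7 -149.8  190.4] F [-0.4  0.2 -0.8] M [-0.01 -0.02  0.04] open 1.004 q6 31
t 5.5 pos [ 656.6 -151.2  104.5] F [0.8 0.1 0.5] M [ 0.05 -0.    0.06] open 0.998 q6 31
t 6.3 pos [ 656.4 -151.1  104. ] F [0.6 0.1 0.2] M [-0.01  0.01  0.03] open -0.001 q6 31
t 7.1 pos [ 656.3 -151.1  109.8] F [0.3 0.1 0.6] M [-0.01 -0.01 -0.05] open 0.001 q6 31
```

View pics/e_w.png

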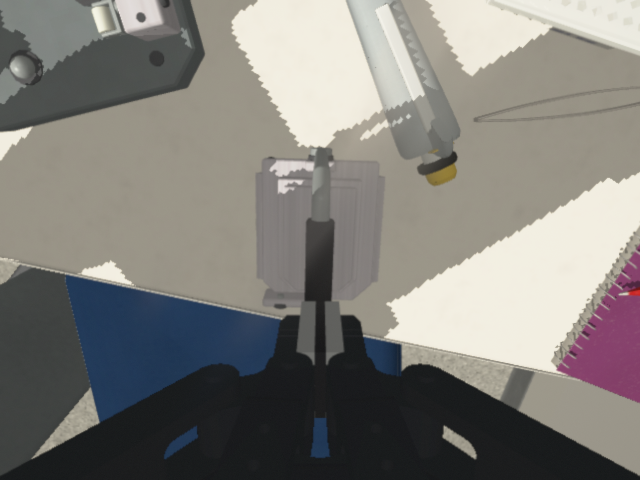

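Run:
```python
from h import *
snap("wrist","pics/f_w.png"); im,P=snap("scene","pics/f_s.png"); 
st()
crop(im,270,120,130,100,6,"pics/f_s2.png")
```

```text
t 7.2 pos [ 656.3 -151.1  109.9] F [-0.3  0.6  0.1] M [-0.01  0.03  0.04] open -0.002 q6 31
```

View pics/f_w.png

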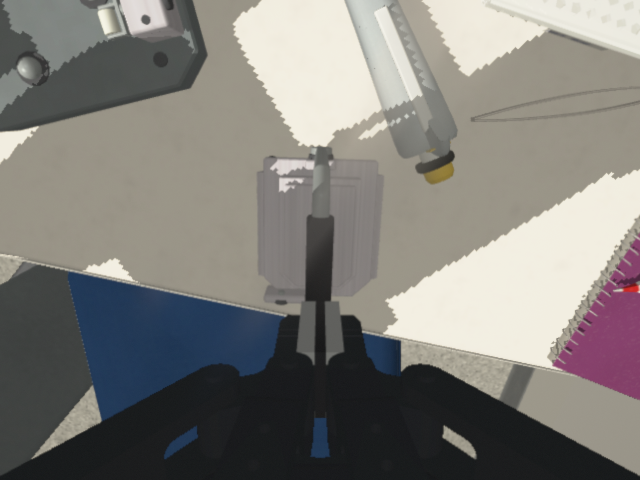

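View pics/f_s2.png

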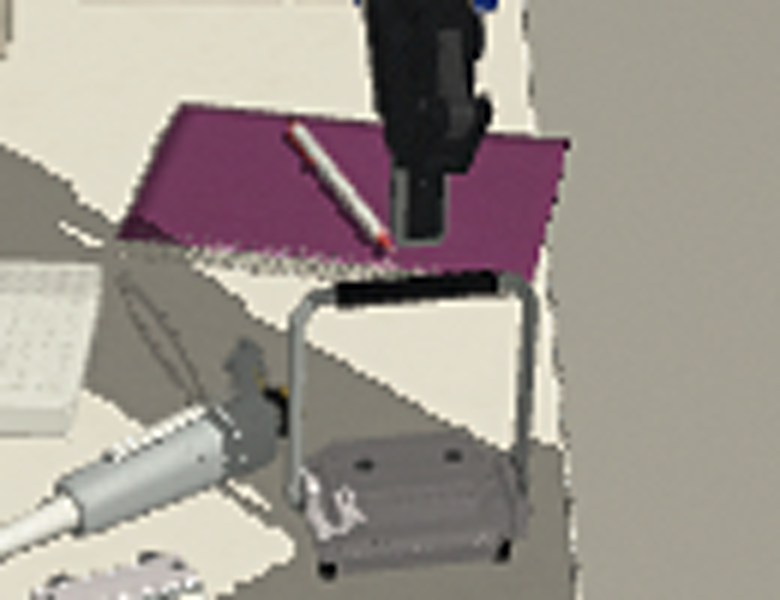

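Run:
```python
from h import *
np.set_printoptions(precision=1,suppress=True)
p=w2pix("scene",[[656.3,-151.1,110],[656.3,-151.1,122],[656.3,-151.1,0]]); print(p,(p-[270,120])*6)
P=loadP("pics/f_w.png"); p=w2pix("wrist",[[656.3,-151.1,110],[656.3,-151.1,122]],P); print(p)
# triangulate bar mid: scene (416,288)/6 + top
import itertools
def tri(obs):
    A=np.zeros((3,3));b=np.zeros(3)
    for n,uv,PP in obs:
        o,d=ray(n,[uv],PP); d=d[0]/np.linalg.norm(d[0]); M=np.eye(3)-np.outer(d,d); A+=M;b+=M@o
    return np.linalg.solve(A,b)
sc=np.array([416,288])/6+[270,120]
for e_s,e_t,e_w in [((337,293),(585,126),(316.5,89)),((498,282),(680,216),(314,191))]:
    s=np.array(e_s)/6+[270,120]; t=np.array(e_t)/4+[290,130]
    Pw=loadP("pics/c_w.png")
    print(tri([("scene",s,None),("top",t,None)]),tri([("scene",s,None),("wrist",e_w,Pw)]),tri([("top",t,None),("wrist",e_w,Pw)]))
```

```text
[[338.8 172.7]
 [339.  168.6]
 [337.5 207.9]] [[412.9 315.9]
 [413.8 291.7]
 [405.  527.3]]
[[319.7 286.7]
 [319.7 297.9]]
[ 679.8 -128.5  125. ] [ 681.3 -128.1  125.1] [ 681.  -128.7  120.5]
[ 631.7 -174.8  123.4] [ 630.  -175.   122.8] [ 632.4 -172.8  130.9]
```

Run:
```python
from h import *
print(robot.tcp_to_grasp,[a for a in dir(robot) if not a.startswith('__')])
im=cv2.imread("pics/f_w.png"); crop(im,250,200,140,130,5,"pics/f_w2.png")
P=loadP("pics/f_w.png"); s=telemetry.read_state(); R=s['eef_rot'];p=s['ee_pos']
for h in (0,10,20,30,40):
    print(h,[w2pix("wrist",[p+R@np.array([11,y,-h])],P).round().tolist() for y in (-8,0,8)])
```

```text
18.700000000000003 ['MotionError', 'goto_joints', 'hold', 'ik', 'move_ptp', 'servo_line', 'set_gripper', 'sign_off', 'tcp_to_grasp']
0 [[[301.0, 263.0]], [[320.0, 263.0]], [[338.0, 263.0]]]
10 [[[300.0, 271.0]], [[320.0, 271.0]], [[339.0, 271.0]]]
20 [[[299.0, 280.0]], [[320.0, 280.0]], [[340.0, 280.0]]]
30 [[[298.0, 290.0]], [[320.0, 290.0]], [[341.0, 290.0]]]
40 [[[297.0, 302.0]], [[320.0, 302.0]], [[343.0, 302.0]]]
```

View pics/f_w2.png

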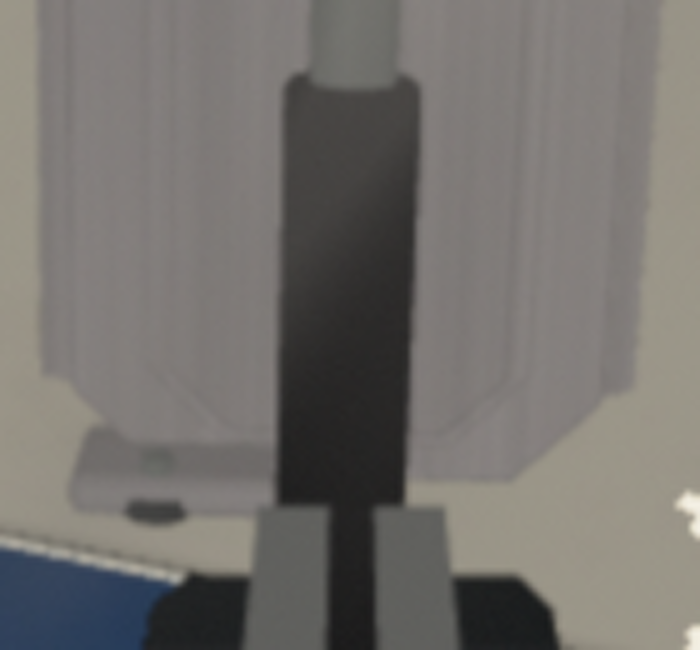

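Two views agree: the shut fingertips are about 35–40 mm higher than the reported TCP. They cover the bar at row 301 of the wrist picture instead of straddling it. I'll measure the offset by probing the bar top gently, with a force stop.

```bash
cat >> h.py <<'E'
def probe(xy,z0,z1,R,fz=1.5,step=1.0,rate=30):
    """lower in steps until upward contact force > fz"""
    z=z0
    while z>z1:
        z-=step; robot.servo_line([xy[0],xy[1],z],R,rate=rate)
        s=telemetry.read_state()
        if s['contact_force'][2]>fz: return s
    return None
E
python3 - <<'E'
from h import *
R=down(np.radians(-47.0))
s=probe([656.4,-151.1],109.8,80,R,fz=2.5)
print(s is not None); st()
E
```

```text
True
t 11.9 pos [ 656.6 -151.2   91.3] F [-0.1  0.1  3.2] M [0.03 0.05 0.01] open 0.002 q6 31
```

Run:
```python
from h import *
R=down(np.radians(-47.0))
robot.servo_line([656.4,-151.1,112],R,rate=80)
robot.set_gripper(1.0)
robot.servo_line([656.4,-151.1,68],R,rate=60); st()
robot.set_gripper(0.0,40); robot.hold(0.2); s=st()
if s['opening']>0.05:
    robot.servo_line([656.4,-151.1,76],R,rate=30); robot.hold(0.3); st()
snap("wrist","pics/g_w.png"); im,P=snap("scene","pics/g_s.png"); crop(im,270,120,130,100,6,"pics/g_s2.png")
```

```text
t 14.0 pos [ 656.7 -151.2   68.5] F [ 0.2 -0.1 -0.2] M [-0.01 -0.02 -0.01] open 1.001 q6 31
t 14.9 pos [ 656.4 -151.1   68. ] F [0.3 0.1 1.1] M [ 0.02  0.08 -0.02] open 0.109 q6 31
t 15.6 pos [ 656.3 -151.1   75.8] F [-0.4 -0.3 -3.4] M [-0.02 -0.03 -0.02] open 0.110 q6 31
```

View pics/g_w.png

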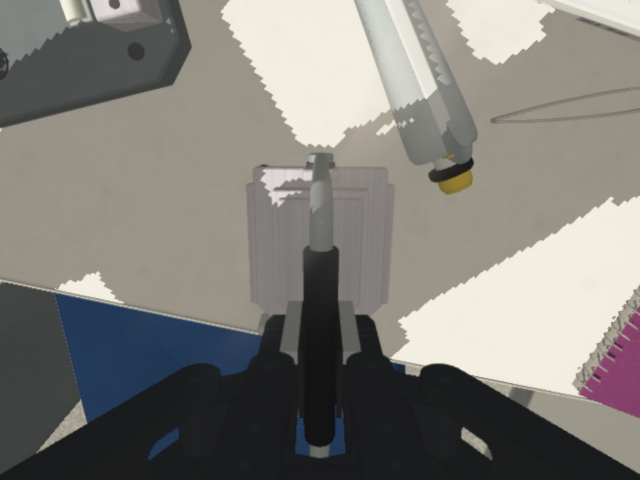

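View pics/g_s2.png

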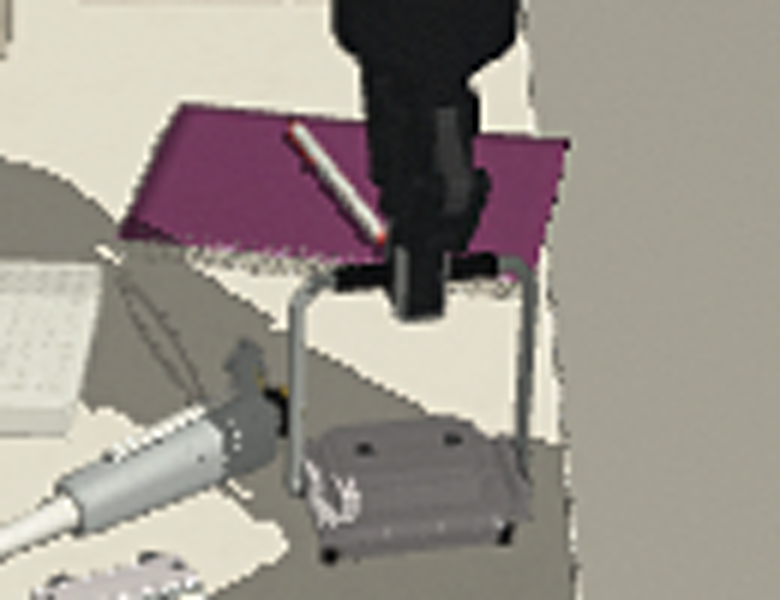

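Run:
```python
from h import *
np.set_printoptions(precision=1,suppress=True)
im=cv2.imread("pics/g_w.png"); crop(im,270,230,100,230,2.6,"pics/g_w2.png")
P=loadP("pics/g_w.png"); 
g=pix2w("wrist",[(321,247),(319.5,444)],130,P); print(g,g.mean(0),np.linalg.norm(g[0]-g[1]))
R=down(np.radians(-47.0))
robot.servo_line([656.4,-151.1,163],R,rate=120); robot.hold(0.1); st()
R2=down(np.radians(-34.6))
robot.servo_line([651.7,49.3,163],R2,rate=120); robot.hold(0.4); st()
snap("wrist","pics/i_w.png"); im,P=snap("scene","pics/i_s.png"); crop(im,220,120,150,150,4,"pics/i_s2.png")
im,P=snap("top","pics/i_t.png"); crop(im,290,110,130,130,4.5,"pics/i_t2.png")
```

```text
[[ 682.6 -127.1  130. ]
 [ 629.2 -176.1  130. ]] [ 655.9 -151.6  130. ] 72.46591773036907
t 16.7 pos [ 655.8 -150.9  161.4] F [-0.   0.1 -2.6] M [0. 0. 0.] open 0.110 q6 31
t 18.9 pos [651.7  49.2 163. ] F [ 0.1 -0.7 -3.1] M [ 0.   0.1 -0. ] open 0.108 q6 36
```

View pics/i_w.png

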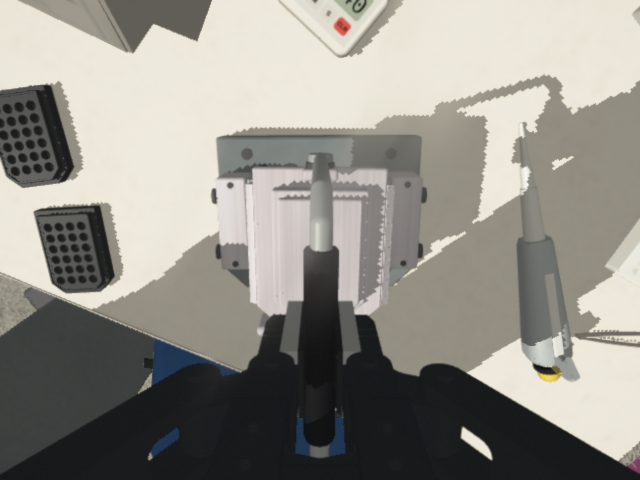

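View pics/i_s2.png

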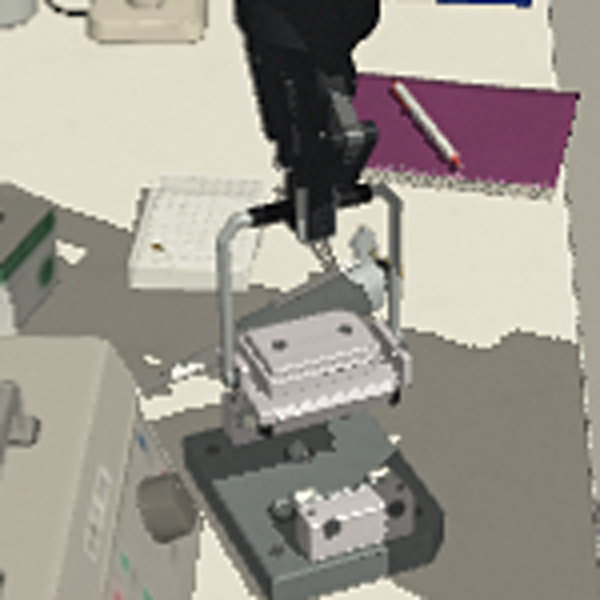

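View pics/g_w2.png

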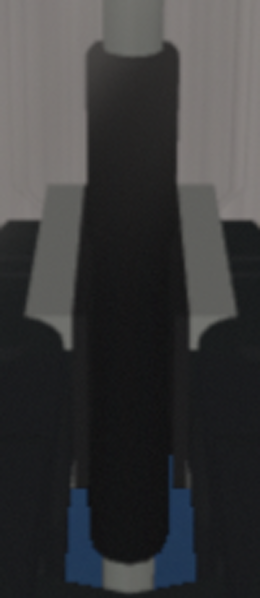

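Run:
```python
from h import *
R2=down(np.radians(-34.6)); x,y=651.7,49.3
robot.servo_line([x,y,120],R2,rate=60); st()
z=120
while z>96:
    z-=1.5; robot.servo_line([x,y,z],R2,rate=20); s=telemetry.read_state(); F=s['contact_force']
    print(round(z,1),np.round(s['ee_pos'],1),np.round(F,1),np.round(s['moment'],2),round(s['opening'],3))
    if F[2]>14: break
im,P=snap("wrist","pics/j_w.png"); im,P=snap("scene","pics/j_s.png"); crop(im,220,120,150,150,4,"pics/j_s2.png")
```

```text
t 19.9 pos [652.   49.3 120.6] F [-0.3  0.3 -3.3] M [-0.03 -0.04 -0.01] open 0.110 q6 36
118.5 [651.8  49.3 118.7] [ 0.2  0.4 -4.1] [-0.01 -0.03  0.  ] 0.111
117.0 [651.6  49.3 116.8] [ 0.5  0.  -3.6] [ 0.    0.02 -0.03] 0.111
115.5 [651.6  49.3 115.3] [ 0.1  0.2 -3.8] [-0.01 -0.01  0.01] 0.115
114.0 [651.8  49.3 114.2] [-0.7 -0.1 -1.1] [ 0.01 -0.04  0.06] 0.112
112.5 [651.9  49.3 112.9] [ 0.2 -0.2 -0.3] [ 0.03 -0.04  0.17] 0.111
111.0 [651.8  49.3 111.2] [-0.5  0.6  0.8] [ 0.03 -0.1   0.13] 0.106
109.5 [651.7  49.3 109.4] [-0.8  0.7  1.3] [ 0.04 -0.06  0.09] 0.112
108.0 [651.6  49.3 107.8] [-1.  -0.8  1.6] [0.02 0.04 0.14] 0.11
106.5 [651.6  49.3 106.3] [0.3 0.7 1.1] [-0.01 -0.03  0.14] 0.11
105.0 [651.5  49.3 104.6] [1.1 0.2 0.1] [ 0.05 -0.04  0.15] 0.112
103.5 [651.5  49.  102.5] [ 1.9 -1.6 -3.1] [-0.18 -0.45  0.15] 0.11
102.0 [651.8  49.2 102.2] [ 1.3 -1.  -1.1] [-0.24 -0.37  0.1 ] 0.114
100.5 [652.1  49.4 101.4] [0.1 0.1 3.2] [-0.12 -0.13  0.07] 0.11
99.0 [651.2  49.3  98.5] [-0.5 -1.6  1.3] [-0.15  0.07  0.13] 0.11
97.5 [652.   49.   98.4] [-0.3 -1.6  5.4] [-0.23  0.19  0.16] 0.11
96.0 [652.5  49.   98.3] [-2.8 -2.6 10.9] [-0.26  0.3   0.09] 0.111
```

View pics/j_s2.png

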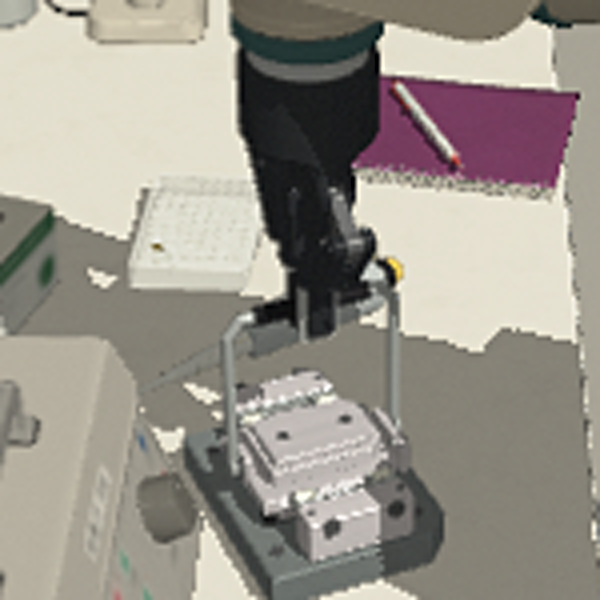

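Run:
```python
from h import *
R2=down(np.radians(-34.6)); x,y=651.7,49.3
robot.servo_line([x,y,98],R2,rate=20); robot.set_gripper(1.0); robot.hold(0.2); st()
robot.servo_line([x,y,175],R2,rate=100); robot.hold(0.2); st()
im,P=snap("wrist","pics/k_w.png"); crop(im,190,100,260,195,3,"pics/k_w2.png")
im,P=snap("scene","pics/k_s.png"); crop(im,250,160,100,120,5,"pics/k_s2.png")
```

```text
t 25.2 pos [651.7  49.3  98. ] F [-0.1  0.8  0.3] M [ 0.03 -0.03 -0.02] open 1.000 q6 36
t 26.3 pos [651.4  49.3 174.1] F [ 0.6  1.3 -0.1] M [ 0.01 -0.02 -0.  ] open 1.000 q6 36
```

View pics/k_w2.png

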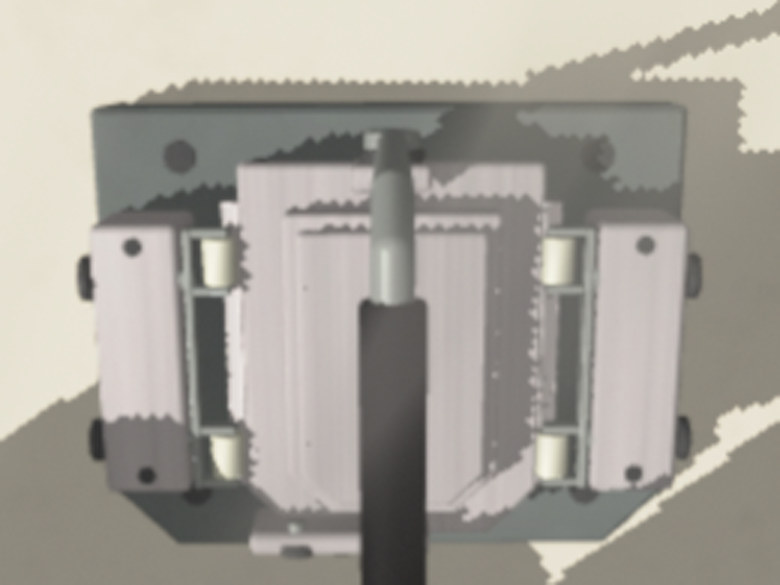

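View pics/k_s2.png

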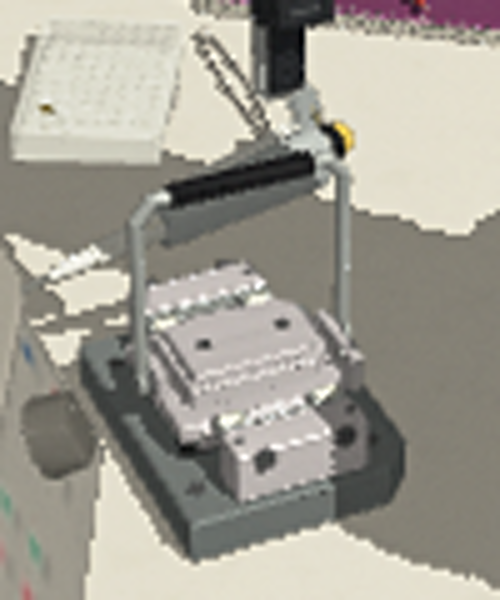

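The carrier is home: all four noses are over the rails and it sits symmetrically between the blocks. The z stop at 98.3 matches the prediction for home. Next is the handle: first a sideways push with shut fingers, then a press from above.

```bash
cat >> h.py <<'E'
D=36.2   # real fingertip z = ee z + D
CX,CY,CPHI=651.7,49.3,np.radians(-124.6)
def c2w(x,y):
    c,s=np.cos(CPHI),np.sin(CPHI); return np.array([CX+c*x-s*y, CY+s*x+c*y])
def tipgo(x,y,ztip,R,rate=60):
    p=c2w(x,y); robot.servo_line([p[0],p[1],ztip-D],R,rate=rate)
E
python3 - <<'E'
from h import *
R2=down(np.radians(-34.6)); yh=np.array([np.cos(np.radians(-34.6)),np.sin(np.radians(-34.6)),0])
robot.set_gripper(0.0)
tipgo(0,32,185,R2,100); tipgo(0,32,142,R2,100); st()
for th in np.radians(np.arange(-6,57,3)):
    tipgo(0,-100*np.sin(th)+12.5,52.5+100*np.cos(th)-9,R2,40)
    s=telemetry.read_state(); F=s['contact_force']
    print(round(np.degrees(th)),np.round(s['ee_pos'],1),"Fy %.1f Fz %.1f"%(F@yh,F[2]))
    if abs(F@yh)>12 or abs(F[2])>12: print("stop"); break
im,P=snap("scene","pics/l_s.png"); crop(im,230,140,120,140,4,"pics/l_s2.png")
E
```

```text
t 28.3 pos [678.1  31.2 106.3] F [ 0.1 -0.8  0.8] M [-0.12 -0.04 -0.  ] open 0.001 q6 34
-6 [670.6  36.5 107.4] Fy 0.4 Fz -1.7
-3 [666.2  39.4 107.3] Fy -0.5 Fz -0.0
0 [661.8  42.4 107.3] Fy 0.6 Fz 0.4
3 [657.5  45.3 107.2] Fy 0.5 Fz -0.4
6 [653.2  48.3 106.8] Fy 0.9 Fz 0.2
9 [648.9  51.3 106. ] Fy 0.0 Fz 0.2
12 [644.7  54.2 105.1] Fy 0.8 Fz -0.1
15 [640.5  57.1 103.8] Fy -0.1 Fz -0.2
18 [636.3  59.9 102.3] Fy -0.0 Fz -0.6
21 [632.3  62.7 100.5] Fy 0.7 Fz 0.1
24 [628.3  65.4  98.5] Fy -0.4 Fz -0.3
27 [624.4  68.1  96.2] Fy -0.1 Fz 0.8
30 [620.6  70.7  93.7] Fy 0.2 Fz 0.2
33 [616.9  73.3  91. ] Fy 0.4 Fz 0.3
36 [613.3  75.7  88. ] Fy 0.0 Fz 0.7
39 [609.9  78.1  84.8] Fy 0.7 Fz -0.3
42 [606.6  80.3  81.4] Fy 0.6 Fz 0.7
45 [603.5  82.5  77.7] Fy -0.2 Fz -0.1
48 [600.5  84.5  73.9] Fy 0.7 Fz 0.8
51 [597.8  86.4  69.9] Fy 0.6 Fz -0.0
54 [595.1  88.2  65.7] Fy -0.4 Fz -0.4
```

View pics/l_s2.png

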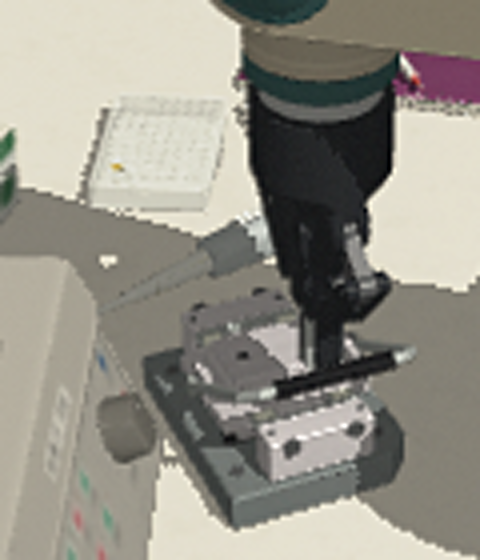

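Run:
```python
from h import *
R2=down(np.radians(-34.6))
tipgo(0,-100*np.sin(np.radians(54))+14,130,R2,100)
tipgo(0,-88,130,R2,100); st()
for th in np.radians(np.arange(54,91,2)):
    tipgo(0,-100*np.sin(th)-2,52.5+100*np.cos(th)+6.0,R2,40)
    s=telemetry.read_state(); F=s['contact_force']
    print(round(np.degrees(th)),np.round(s['ee_pos'],1),np.round(F,1))
    if F[2]>5: print("stop"); break
```

```text
t 35.2 pos [579.   99.3  93.4] F [0.1 0.2 0.1] M [ 0.02 -0.03  0.  ] open -0.002 q6 41
54 [583.4  96.2  80.6] [-0.  -0.6  0.1]
56 [581.6  97.6  78.1] [ 0.9 -1.   0.7]
58 [580.   98.7  75.1] [-0.2 -0.  -0.3]
60 [578.5  99.7  72. ] [-0.8 -0.6 -0.5]
62 [577.1 100.6  68.9] [-0.5  0.3  0.5]
64 [575.8 101.5  65.8] [-0.7  0.3  1.6]
66 [574.6 102.3  62.7] [0.3 0.3 0.6]
68 [573.5 103.1  59.4] [-0.1 -0.3 -0. ]
70 [572.5 103.8  56.2] [-0.5  0.1  0.8]
72 [571.5 104.4  52.8] [-0.6 -0.1  0. ]
74 [570.7 105.   49.5] [ 0.5  0.2 -0.1]
76 [570.  105.5  46.1] [-0.  -0.2 -0.6]
78 [569.3 106.   42.8] [-0.8 -0.1  0.2]
80 [568.7 106.3  39.3] [-0.   1.  -0.5]
82 [568.3 106.7  35.8] [0.7 0.4 0.4]
84 [568.  106.9  32.4] [ 0.3 -0.3 -0.3]
86 [567.7 107.1  28.9] [0.  1.3 0.6]
88 [567.6 107.2  25.4] [ 0.3  0.6 -0.2]
90 [567.6 107.2  22.1] [-0.3  0.1  0.4]
```

Run:
```python
from h import *
R2=down(np.radians(-34.6))
z=22.0; p=c2w(0,-102)
for i in range(10):
    z-=0.4; robot.servo_line([p[0],p[1],z],R2,rate=10); robot.hold(0.1)
    F=np.mean([telemetry.read_state()['contact_force'][2] for _ in range(3)]); s=telemetry.read_state()
    print(round(z,1),round(s['ee_pos'][2],1),round(F,2))
    if F>2.0: break
im,P=snap("scene","pics/m_s.png"); crop(im,230,160,120,120,5,"pics/m_s2.png")
```

```text
21.6 21.8 1.47
21.2 21.4 3.42
```

View pics/m_s2.png

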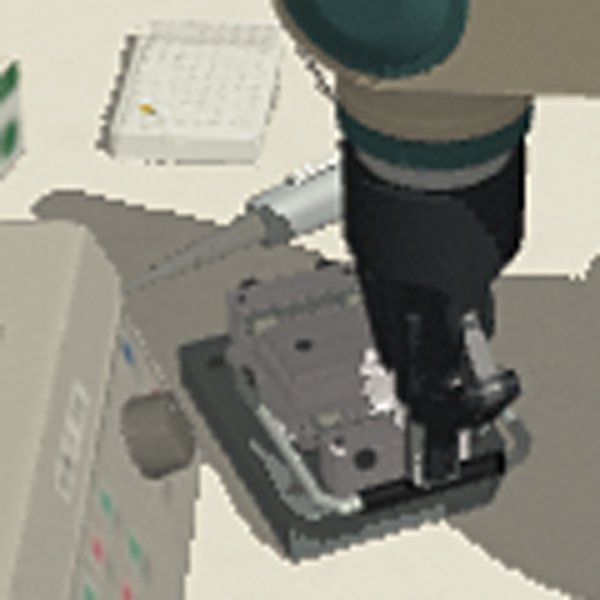

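Run:
```python
from h import *
R2=down(np.radians(-34.6))
p=c2w(0,-102); robot.servo_line([p[0],p[1],100],R2,rate=100)
robot.set_gripper(1.0)
p=c2w(0,-20); robot.servo_line([p[0],p[1],195],R2,rate=200); robot.hold(0.2); st()
im,P=snap("wrist","pics/n_w.png"); crop(im,130,60,380,260,2.1,"pics/n_w2.png")
im,P=snap("top","pics/n_t.png"); crop(im,170,110,220,240,2.5,"pics/n_t2.png")
im,P=snap("scene","pics/n_s.png"); crop(im,240,160,130,130,4.5,"pics/n_s2.png")
```

```text
t 43.7 pos [634.5  61.1 194. ] F [ 0.1  0.5 -0.3] M [-0.   -0.   -0.02] open 1.000 q6 37
```

View pics/n_w2.png

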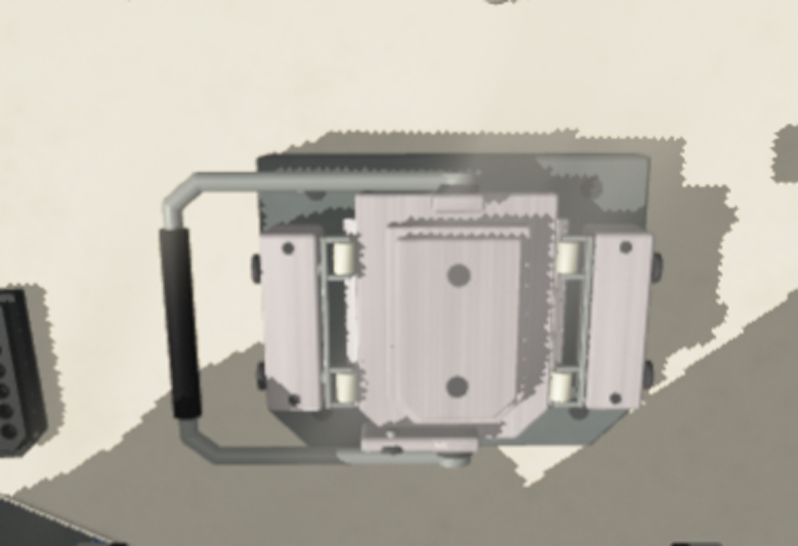

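View pics/n_t2.png

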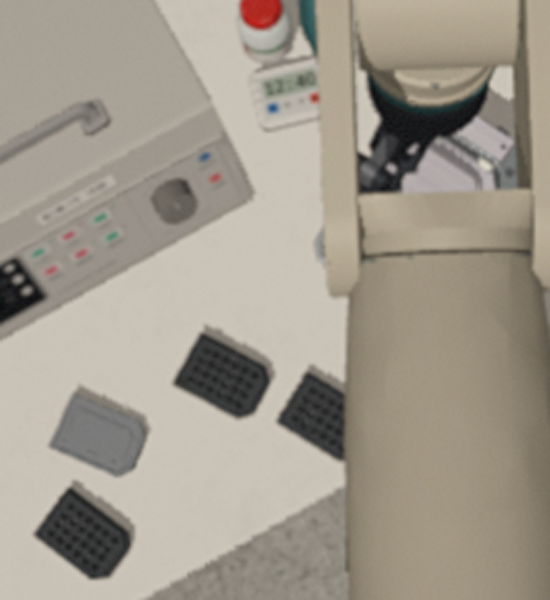

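View pics/n_s2.png

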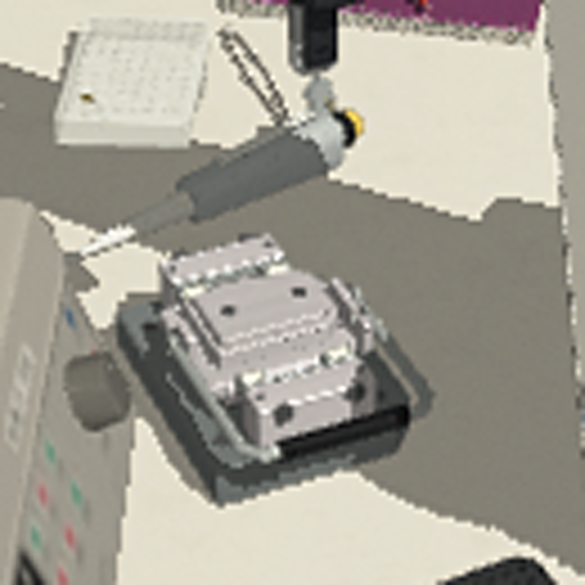

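```bash
cat >> h.py <<'E'
from scipy.optimize import minimize
def outline(L,W,c):
    a,b=L/2,W/2; return np.array([(-a,-b),(a-c,-b),(a,-b+c),(a,b-c),(a-c,b),(-a,b)])
def solid(x,y,yaw,z0=0,top=15):
    o=outline(72,50,10); t=outline(65,43,8.5)
    P3=np.vstack([np.c_[o,np.full(6,z0)],np.c_[o,np.full(6,z0+10.)]]+([np.c_[t,np.full(6,z0+float(top))]] if top>10 else []))
    c,s=np.cos(yaw),np.sin(yaw); q=P3.copy(); q[:,0]=x+c*P3[:,0]-s*P3[:,1]; q[:,1]=y+s*P3[:,0]+c*P3[:,1]; return q
def fitpose(name,P,mask,guess,z0=0,top=15):
    """mask: bool image with only the object. IoU-like fit of projected hull (4x supersampled)"""
    S=4
    ys,xs=np.where(mask); x0,x1,y0,y1=xs.min()-15,xs.max()+15,ys.min()-15,ys.max()+15
    x0,y0=max(x0,0),max(y0,0); m=cv2.resize(mask[y0:y1,x0:x1].astype(np.uint8),None,fx=S,fy=S,interpolation=cv2.INTER_LINEAR)
    def cost(v):
        p=w2pix(name,solid(v[0],v[1],v[2]/50,z0,top),P); h=cv2.convexHull(((p+0.5-[x0,y0])*S-0.5).astype(np.float32))
        r=np.zeros_like(m); cv2.fillConvexPoly(r,np.round(h*16).astype(np.int32),1,shift=4)
        return np.count_nonzero(r!=m)/np.count_nonzero(m)
    best=None
    for dy in (-8,0,8):
        g=np.array([guess[0],guess[1],guess[2]*50+dy])
        r=minimize(cost,g,method='Nelder-Mead',options=dict(initial_simplex=g+np.array([[0,0,0],[8,0,0],[0,8,0],[0,0,8]]),xatol=.02,fatol=1e-5,maxiter=400))
        if best is None or r.fun<best.fun: best=r
    return best.x[0],best.x[1],best.x[2]/50,best.fun
def blob(mask,uv,r=12):
    n,l,st_,c=cv2.connectedComponentsWithStats(mask.astype(np.uint8)); d=np.linalg.norm(c[1:]-uv,axis=1)+1e3*(st_[1:,4]<200)
    i=1+np.argmin(d); mm=(l==i).astype(np.uint8); mm=cv2.morphologyEx(mm,cv2.MORPH_CLOSE,np.ones((5,5),np.uint8)); return mm>0
E
python3 - <<'E'
from h import *
im=cv2.imread("pics/a_top.png"); g=im.max(2)
P=cams.camera_params("top")
for n,uv,(u2) in [('A',(258,260),0),('B',(300,276),0),('C',(203,323),0)]:
    m=blob(g<95,uv); w=pix2w("top",[uv],8)[0]
    print(n,m.sum(),[fitpose("top",P,m,(w[0],w[1],np.radians(-120+180*k))) for k in (0,1)])
print(pix2w("top",[(209,282)],5))
# model overlay on n_w
im=cv2.imread("pics/n_w.png"); P=loadP("pics/n_w.png")
for L,W,c,z in [(65,43,8.5,65),(72,50,10,59.5),]:
    o=outline(L,W,c); w=np.array([c2w(*q) for q in o]); p=w2pix("wrist",np.c_[w,np.full(6,z)],P)
    big=None
    if z==65: vis=cv2.resize(im[60:320,130:510],None,fx=2.1,fy=2.1,interpolation=cv2.INTER_CUBIC)
    cv2.polylines(vis,[np.round((p-[130,60])*2.1).astype(np.int32)],True,(0,0,255),1)
cv2.imwrite("pics/n_ov.png",vis)
E
```

```text
A 753 [(np.float64(502.19273435456734), np.float64(221.4006016521654), np.float64(-2.024613882093273), np.float64(0.13025666750271717)), (np.float64(502.83897302156066), np.float64(223.18557041517926), np.float64(1.0814765409351559), np.float64(0.14446952595936793))]
B 772 [(np.float64(467.90018505750885), np.float64(136.23506292902044), np.float64(-2.1384379907676814), np.float64(0.11411092985318108)), (np.float64(468.4189469252695), np.float64(136.72387311685014), np.float64(0.9939225983049988), np.float64(0.13368678629690048))]
C 781 [(np.float64(370.3424325167847), np.float64(333.85586013184127), np.float64(-2.196538046054664), np.float64(0.11579371474617244)), (np.float64(371.063334621442), np.float64(335.5994702146233), np.float64(0.987449171213487), np.float64(0.13231265108783238))]
[[456.21752832 325.6692623    5.        ]]
```

View pics/n_ov.png

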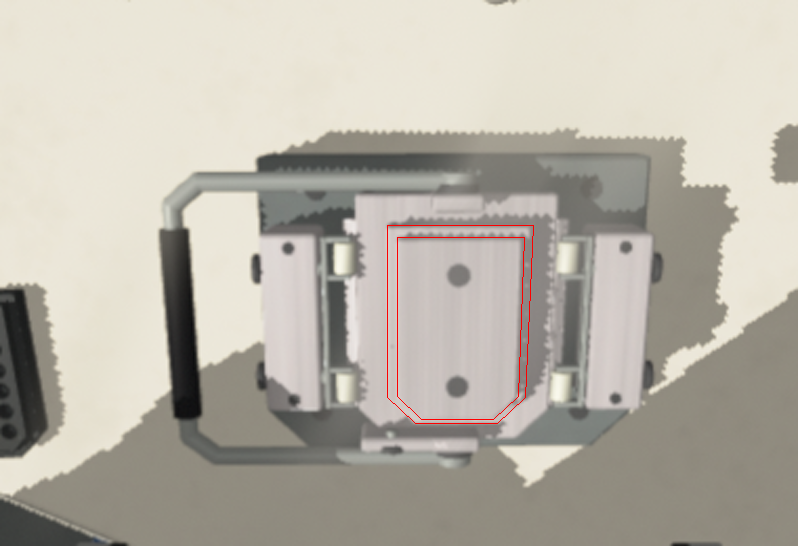

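```bash
cat >> h.py <<'E'
def look(xy,yaw,out,z=110,back=35):
    u=-np.array([np.cos(yaw),np.sin(yaw)]); p=np.array(xy)-back*u
    robot.move_ptp([p[0],p[1],z],down(yaw+np.pi/2)); robot.hold(0.3)
    im,P=snap("wrist",out); return im,P
def overlay(im,P,pose,out,z0=0,top=15,box=None):
    p=w2pix("wrist",solid(*pose,z0,top),P); f=2; 
    x0,y0=np.maximum(p.min(0)-60,0).astype(int); x1,y1=np.minimum(p.max(0)+60,[640,480]).astype(int)
    f=min(800/(x1-x0),600/(y1-y0),4)
    v=cv2.resize(im[y0:y1,x0:x1],None,fx=f,fy=f,interpolation=cv2.INTER_CUBIC)
    for k in range(len(p)//6): cv2.polylines(v,[np.round((p[6*k:6*k+6]-[x0,y0])*f).astype(np.int32)],True,(0,0,255),1)
    cv2.imwrite(out,v)
def seetray(xy,yaw,out,z=110,back=35):
    im,P=look(xy,yaw,out,z,back)
    uv=w2pix("wrist",[[xy[0],xy[1],8]],P)[0]
    m=blob(im.max(2)<95,uv); r=fitpose("wrist",P,m,(xy[0],xy[1],yaw))
    print(out,"area",m.sum(),"pose",np.round(r[:2],1),"yaw %.1f"%np.degrees(r[2]),"cost %.3f"%r[3])
    overlay(im,P,r[:3],out.replace('.png','_o.png')); return r
E
python3 - <<'E'
from h import *
p=telemetry.read_state()['ee_pos']; robot.servo_line([p[0]-60,p[1],190],rate=200)
r=seetray((468,136),-2.138,"pics/o_B.png"); st()
E
```

```text
pics/o_B.png area 5237 pose [464.  136.4] yaw -121.4 cost 0.627
t 45.3 pos [449.9 106.3 110.3] F [-0.   0.1 -0.1] M [-0.02 -0.01  0.02] open 1.001 q6 41
```

View pics/o_B_o.png

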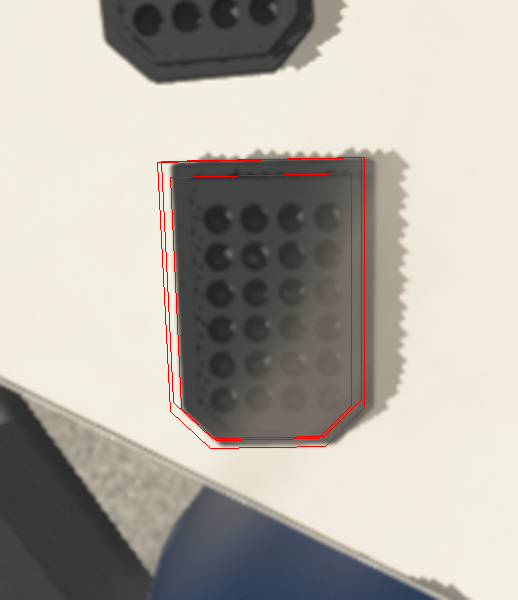

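View pics/o_B.png

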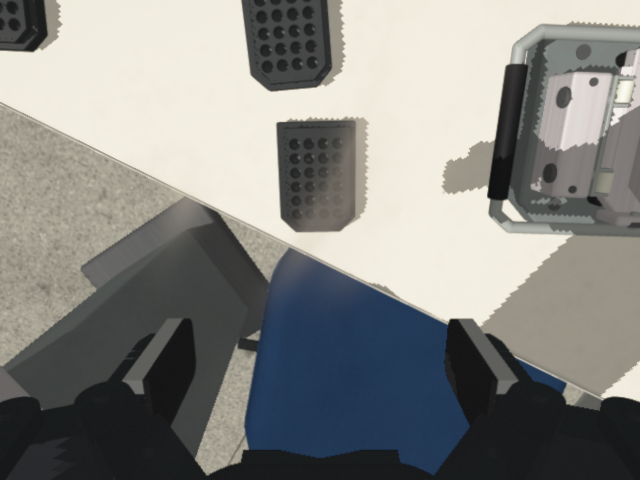

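```bash
sed -i 's/im.max(2)<95,uv); r=/im.max(2)<THR,uv); r=/; s/^D=36.2/THR=140\nD=36.2/' h.py
python3 - <<'E'
from h import *
im=cv2.imread("pics/o_B.png"); P=loadP("pics/o_B.png"); print(im.max(2)[175,270:375:5])
for T in (125,140,150):
    m=blob(im.max(2)<T,(316,175)); r=fitpose("wrist",P,m,(468,136,-2.138)); print(T,m.sum(),np.round(r,2),np.degrees(r[2]))
overlay(im,P,r[:3],"pics/o_B_o2.png")
E
```

```text
[243 243  68  65  55  46  58  49  50  72  62  73  97  99 104 115 113 142
 169 206 237]
125 8145 [ 4.6667e+02  1.3519e+02 -2.1100e+00  5.0000e-02] -121.17730592244567
140 8253 [ 4.6672e+02  1.3537e+02 -2.1300e+00  3.0000e-02] -121.7860928689968
150 8365 [ 4.6677e+02  1.3547e+02 -2.1200e+00  2.0000e-02] -121.55075868567442
```

View pics/o_B_o2.png

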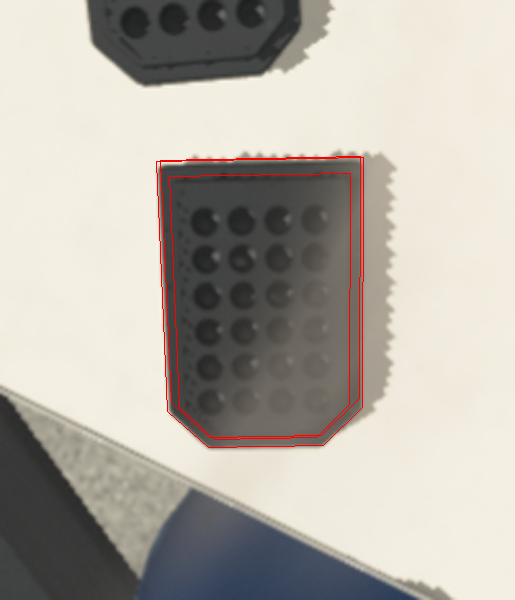

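```bash
sed -i 's/^THR=140/THR=150/' h.py
cat >> h.py <<'E'
ZG=-38.0
def pick(pose,force=40,zg=ZG,lift=70):
    x,y,yaw=pose[:3]; R=down(yaw+np.pi/2)
    robot.move_ptp([x,y,40],R)
    robot.servo_line([x,y,zg],R,rate=80); robot.hold(0.2)
    s=st()
    robot.set_gripper(0.0,force); robot.hold(0.1); s=st()
    robot.servo_line([x,y,zg+lift],R,rate=100); robot.hold(0.2); return st()
def place(k,dx=0,dy=0,zg=ZG,first=True):
    """k-th level (0=nest). carrier-frame offset dx,dy"""
    R=down(np.radians(-34.6)); zt=61+11*k+zg; p=c2w(dx,dy)
    if first:
        z=zt+60; s=telemetry.read_state()
        robot.servo_line([s['ee_pos'][0],s['ee_pos'][1],z],rate=150)
        robot.servo_line([p[0],p[1],z],R,rate=150)
    robot.servo_line([p[0],p[1],zt+8],R,rate=80); robot.hold(0.3); st()
    z=zt+8
    while z>zt-1.5:
        z-=1; robot.servo_line([p[0],p[1],z],R,rate=20); robot.hold(0.05); s=telemetry.read_state(); F=s['contact_force']
        print("  dz %.1f F %s M %s o %.3f"%(s['ee_pos'][2]-zt,np.round(F,1),np.round(s['moment'],2),s['opening']))
        if F[2]>4: break
    return s['ee_pos'][2]-zt
def release(k,zg=ZG):
    robot.set_gripper(0.75); robot.hold(0.1)
    s=telemetry.read_state(); p=s['ee_pos']; robot.servo_line([p[0],p[1],p[2]+70],rate=100); st()
E
python3 - <<'E'
from h import *
s=pick((466.8,135.4,np.radians(-121.7)))
if s['opening']>0.4: print(place(0))
im,P=snap("wrist","pics/p1_w.png"); im,P=snap("scene","pics/p1_s.png"); crop(im,240,140,130,130,4.5,"pics/p1_s2.png")
E
```

```text
t 47.0 pos [467.2 135.5 -37.5] F [-0.5  0.9  0.1] M [0.07 0.06 0.02] open 0.998 q6 44
t 47.5 pos [467.2 135.5 -37.7] F [1.8 0.  2.6] M [ 0.08 -0.11 -0.01] open 0.572 q6 44
t 48.6 pos [466.3 135.3  31.2] F [-0.6  0.2 -1.1] M [-0.01 -0.01  0.  ] open 0.569 q6 44
t 51.7 pos [651.9  49.3  31.5] F [ 0.2 -0.3 -0.4] M [0.02 0.   0.02] open 0.572 q6 36
  dz 6.9 F [-0.1 -0.3 -1.3] M [-0.03  0.01  0.02] o 0.569
  dz 5.9 F [-0.4  0.6 -0.3] M [-0.01  0.04  0.04] o 0.570
  dz 4.9 F [-1.  -0.3 -0.3] M [ 0.05 -0.02  0.02] o 0.572
  dz 3.9 F [-0.1 -0.  -0.5] M [ 0.01  0.03 -0.01] o 0.573
  dz 3.0 F [-0.3  0.7 -0.7] M [-0.01 -0.01 -0.03] o 0.572
  dz 1.9 F [-0.2 -0.1 -0.5] M [-0.01  0.02  0.05] o 0.570
  dz 0.9 F [-0.9  0.6 -0.5] M [-0.03 -0.04 -0.04] o 0.572
  dz 0.4 F [-0.9  1.4  1.9] M [ 0.07  0.12 -0.04] o 0.567
  dz 0.3 F [-2.6 -0.1  6.8] M [ 0.06  0.67 -0.01] o 0.572
0.25674468854280263
```

View pics/p1_s2.png

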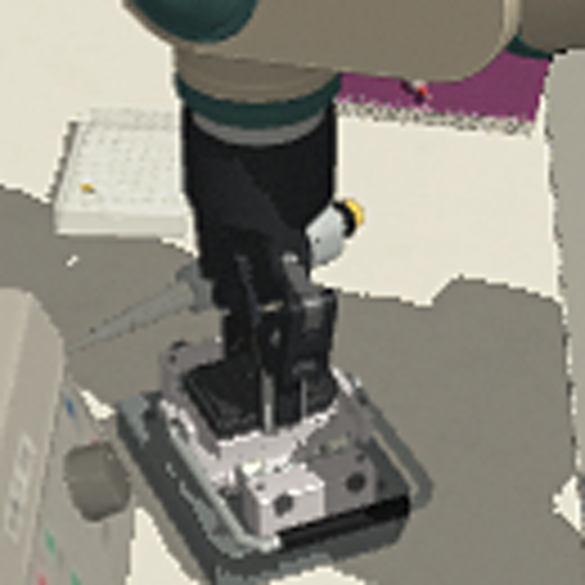

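View pics/p1_w.png

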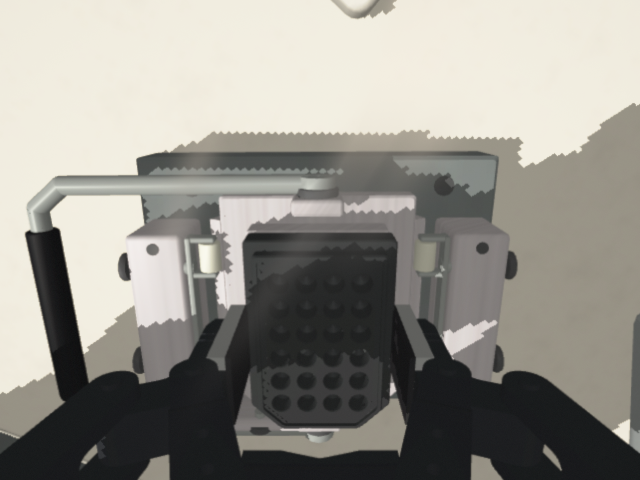

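Run:
```python
from h import *
release(0); im,P=snap("wrist","pics/p1_w2.png")
robot.set_gripper(1.0)
r=seetray((501.5,221),np.radians(-116),"pics/q_A.png"); st()
```

```text
t 55.7 pos [651.1  49.3  90.7] F [0.3 0.1 0.5] M [ 0.03 -0.01  0.03] open 0.750 q6 36
pics/q_A.png area 9670 pose [501.8 221.2] yaw -117.6 cost 0.114
t 57.4 pos [486.5 189.1 109.7] F [ 0.4  0.3 -0.8] M [-0.   -0.01  0.01] open 0.998 q6 43
```

View pics/q_A_o.png

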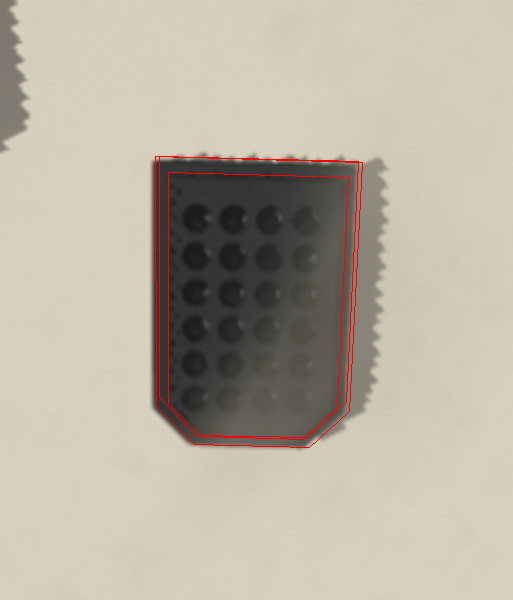

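View pics/p1_w2.png

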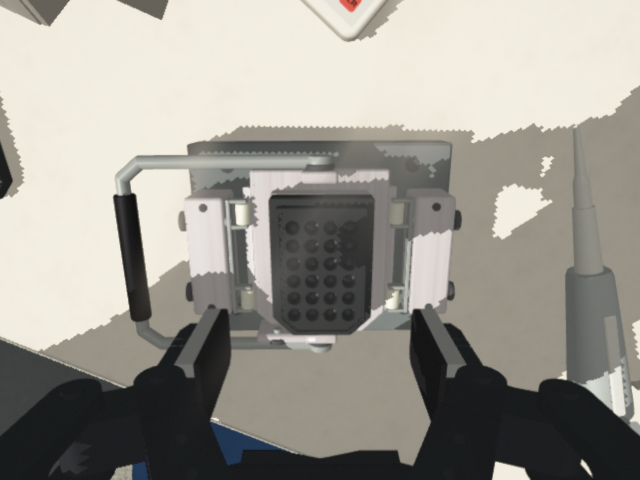

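Run:
```python
from h import *
im=cv2.imread("pics/q_A.png"); P=loadP("pics/q_A.png"); uv=w2pix("wrist",[[501.8,221,8]],P)[0]; u,v=uv.astype(int); print(im.max(2)[v,u-60:u+65:4])
for T in (110,118,125,135):
    m=blob(im.max(2)<T,uv); r=fitpose("wrist",P,m,(501.8,221,np.radians(-116))); print(T,m.sum(),np.round(r,2),np.degrees(r[2]))
    if T==118: overlay(im,P,r[:3],"pics/q_A_o2.png")
```

```text
[215 215 215 215 215 145  53  43  53  49  52  53  53  47  58  61  56  64
  75  81  81  88  90  88  90 136 137 139 203 206 205 206]
110 8304 [ 5.0047e+02  2.2163e+02 -2.0500e+00  4.0000e-02] -117.72601396443514
118 8366 [ 5.0084e+02  2.2163e+02 -2.0500e+00  3.0000e-02] -117.69603473323245
125 8435 [ 5.0088e+02  2.2170e+02 -2.0500e+00  2.0000e-02] -117.68774801315273
135 8580 [ 5.0118e+02  2.2158e+02 -2.0500e+00  1.0000e-02] -117.4293899685709
```

View pics/q_A_o2.png

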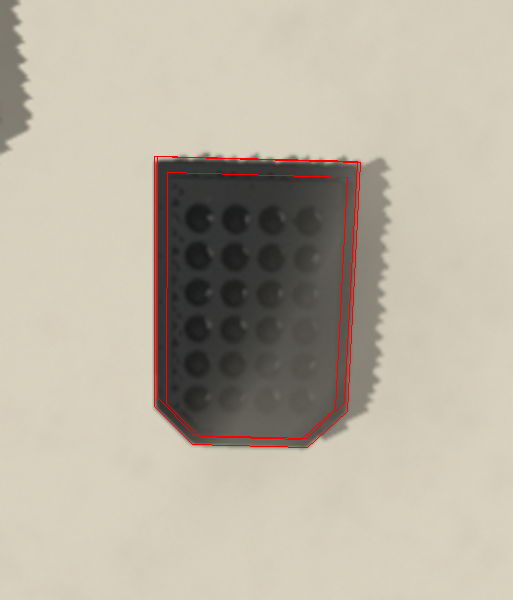

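Run:
```python
from h import *
s=pick((500.9,221.6,np.radians(-117.7)))
if s['opening']>0.4: print(place(1))
im,P=snap("wrist","pics/p2_w.png"); im,P=snap("scene","pics/p2_s.png")
```

```text
t 59.1 pos [501.3 221.7 -37.5] F [-0.4  0.4 -0.5] M [ 0.   -0.02 -0.03] open 0.997 q6 48
t 59.6 pos [501.2 221.7 -37.7] F [ 0.2 -0.1  1.7] M [-0.02 -0.09 -0.  ] open 0.576 q6 48
t 60.7 pos [500.4 221.4  31.2] F [-1.3  0.9 -0.8] M [0.03 0.04 0.02] open 0.575 q6 48
t 64.0 pos [651.9  49.3  42.5] F [-0.6  0.3 -0.7] M [ 0.03 -0.03 -0.04] open 0.572 q6 36
  dz 6.9 F [ 0.4  1.  -2.2] M [-0.02 -0.02  0.04] o 0.571
  dz 5.9 F [-0.2  0.5 -0.8] M [ 0.04  0.03 -0.01] o 0.571
  dz 4.9 F [-0.  -0.4  0.3] M [ 0.   -0.02  0.04] o 0.570
  dz 4.0 F [ 0.5 -0.2 -0.4] M [0.02 0.02 0.03] o 0.571
  dz 2.9 F [ 0.   0.5 -0.5] M [0.03 0.02 0.02] o 0.570
  dz 2.0 F [0.1 0.8 0.5] M [0.02 0.   0.02] o 0.572
  dz 0.9 F [ 0.3 -0.1 -0.2] M [-0.02  0.01  0.04] o 0.573
  dz 0.3 F [-0.2 -0.6  3.2] M [0.03 0.11 0.02] o 0.571
  dz 0.2 F [-2.7  0.4  5.9] M [-0.01  0.59  0.  ] o 0.570
0.21838858741073608
```

View pics/p2_w.png

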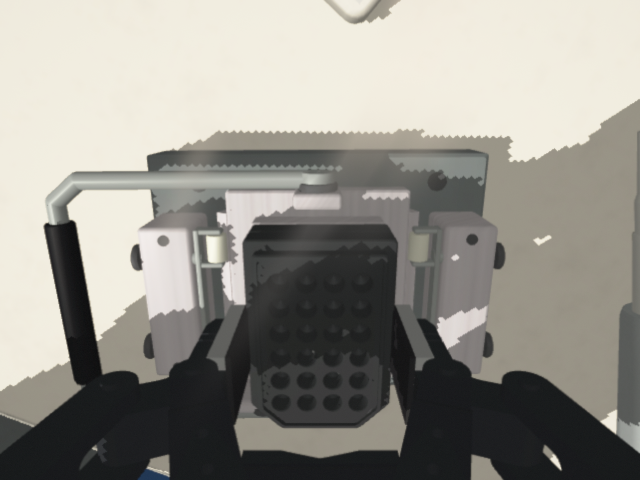

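Run:
```python
from h import *
release(1); im,P=snap("wrist","pics/p2_w2.png")
robot.set_gripper(1.0)
xy,yaw=(369.5,334),np.radians(-126)
im,P=look(xy,yaw,"pics/r_C.png"); st()
uv=w2pix("wrist",[[*xy,8]],P)[0]; u,v=uv.astype(int); print(uv,im.max(2)[v,max(u-60,0):u+65:4])
for T in (110,125,140):
    m=blob(im.max(2)<T,uv); r=fitpose("wrist",P,m,(*xy,yaw)); print(T,m.sum(),np.round(r,2),np.degrees(r[2]))
    if T==125: overlay(im,P,r[:3],"pics/r_C_o.png")
```

```text
t 68.1 pos [651.1  49.3 101.7] F [-0.3 -0.3  0.3] M [ 0.03 -0.04  0.  ] open 0.751 q6 36
t 70.3 pos [349.2 305.5 109.9] F [ 0.5 -0.2  1.2] M [ 0.01 -0.01  0.  ] open 1.001 q6 73
[318.89292986 175.0518788 ] [234 234 234 234 234 231  61  57  59  43  39  64  62  42  56  71  62  67
  87  94  89  95 101 102  99 151 153 156 223 227 226 228]
110 7906 [ 3.6857e+02  3.3368e+02 -2.2000e+00  9.0000e-02] -126.2845448899671
125 8307 [ 3.6872e+02  3.3350e+02 -2.2000e+00  3.0000e-02] -126.10246282619094
140 8441 [ 3.6912e+02  3.3390e+02 -2.2000e+00  2.0000e-02] -126.01973280475985
```

View pics/r_C_o.png

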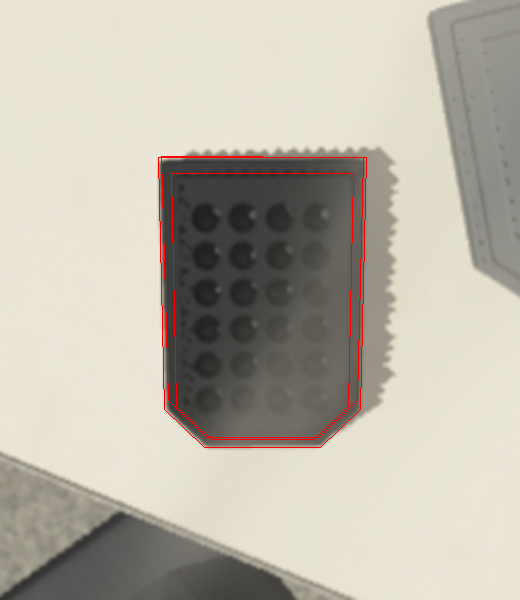

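View pics/r_C.png

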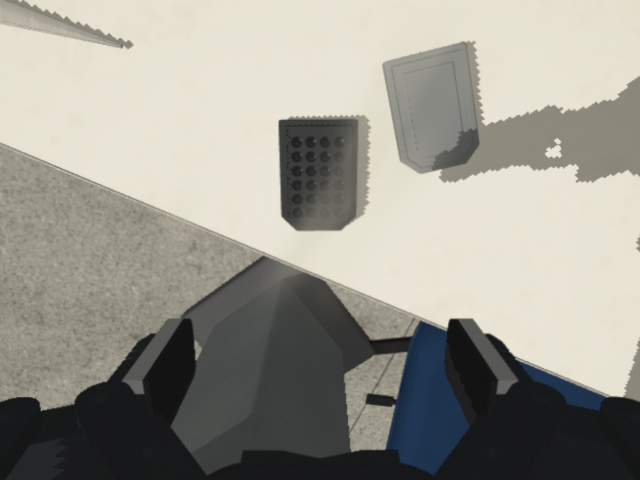

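View pics/p2_w2.png

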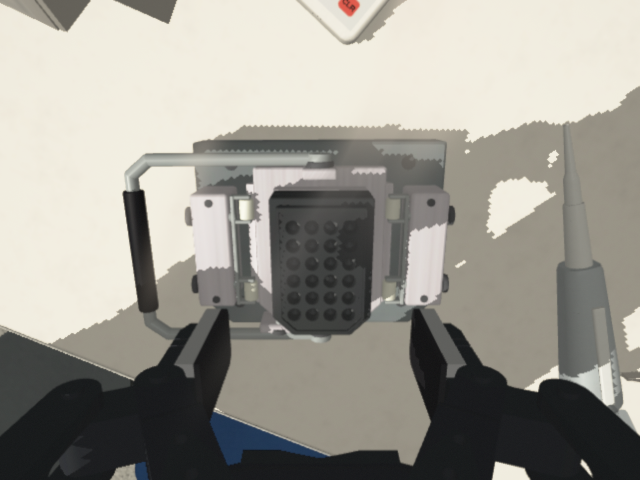

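Run:
```python
from h import *
robot.set_gripper(0.78)
s=pick((369.0,333.7,np.radians(-126.1)))
if s['opening']>0.4: print(place(2))
im,P=snap("wrist","pics/p3_w.png"); im,P=snap("scene","pics/p3_s.png")
```

```text
t 72.3 pos [369.2 333.9 -37.6] F [ 0.2  0.  -0.7] M [0.03 0.03 0.02] open 0.779 q6 74
t 72.7 pos [369.3 333.9 -37.6] F [-0.1  1.   4. ] M [ 0.05 -0.15 -0.  ] open 0.573 q6 74
t 73.8 pos [368.6 333.4  31.2] F [-0.1  0.6 -0.7] M [0.01 0.05 0.02] open 0.566 q6 74
t 78.3 pos [651.9  49.3  53.5] F [ 0.3  0.6 -1.1] M [-0.02 -0.01 -0.04] open 0.574 q6 36
  dz 6.9 F [ 0.3  0.5 -0.8] M [-0.02 -0.04  0.01] o 0.573
  dz 5.9 F [-0.6 -1.  -0.5] M [-0.05 -0.01 -0.01] o 0.571
  dz 4.9 F [-0.2 -0.1  0.1] M [-0.04 -0.01 -0.07] o 0.571
  dz 3.9 F [0.8 0.4 0.5] M [-0.01 -0.03  0.04] o 0.567
  dz 3.0 F [ 0.8 -0.3 -0.4] M [-0.06 -0.02  0.03] o 0.570
  dz 2.0 F [-0.   0.1  0.1] M [-0.01  0.01 -0.01] o 0.573
  dz 1.0 F [0.3 0.7 0.5] M [ 0.    0.02 -0.02] o 0.571
  dz 0.5 F [ 0.1 -0.1  3.1] M [0.   0.19 0.02] o 0.573
  dz 0.4 F [-3.7 -0.1  6.9] M [ 0.06  0.62 -0.04] o 0.570
0.38312013167281833
```

View pics/p3_w.png

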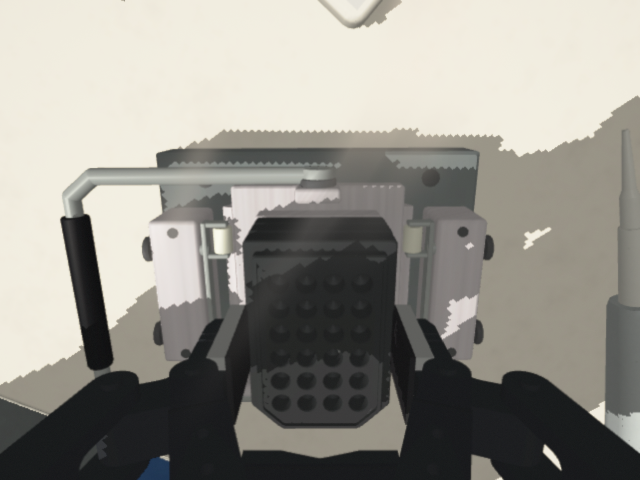

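Run:
```python
from h import *
release(2); im,P=snap("wrist","pics/p3_w2.png")
robot.set_gripper(1.0)
xy,yaw=(456,326),np.radians(-114)
im,P=look(xy,yaw,"pics/s_L.png"); st()
uv=w2pix("wrist",[[*xy,8]],P)[0]; u,v=uv.astype(int); print(uv); print(im[v,max(u-60,0):u+65:6].tolist())
im,P=snap("top","pics/s_t.png")
```

```text
t 82.4 pos [651.1  49.2 112.7] F [ 0.5 -0.3 -0.2] M [ 0.01 -0.04  0.02] open 0.751 q6 36
t 84.4 pos [442.1 293.7 109.9] F [ 0.2  0.1 -0.1] M [ 0.04  0.02 -0.01] open 1.002 q6 54
[318.6898473  174.61972584]
[[162, 179, 185], [163, 179, 185], [162, 179, 185], [96, 98, 95], [94, 97, 94], [97, 100, 98], [94, 96, 95], [95, 97, 96], [95, 97, 96], [95, 98, 96], [96, 98, 97], [99, 102, 100], [99, 103, 103], [91, 96, 97], [103, 108, 109], [105, 110, 111], [105, 116, 119], [113, 124, 128], [155, 170, 176], [157, 172, 178], [158, 174, 180]]
```

View pics/s_L.png

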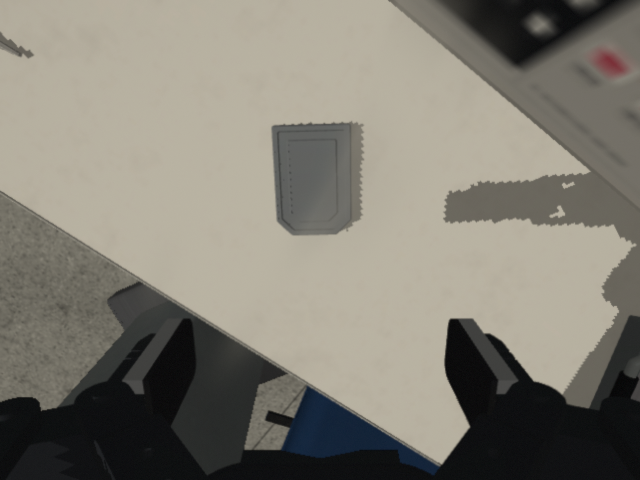

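View pics/s_t.png

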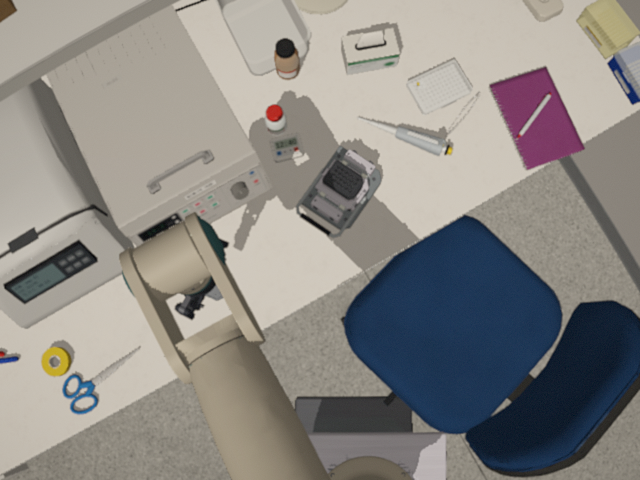

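View pics/p3_w2.png

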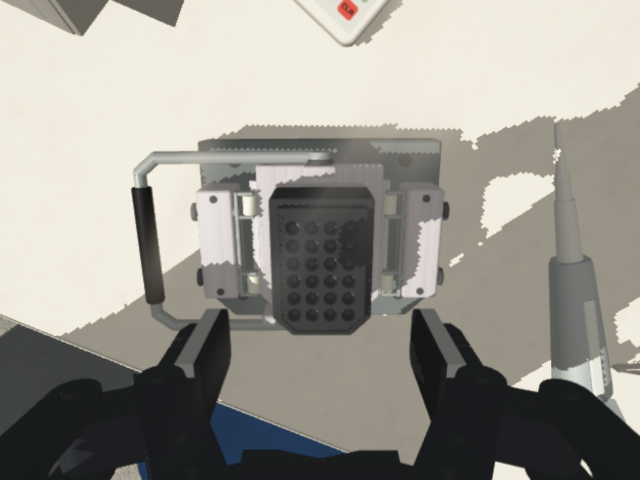

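Run:
```python
from h import *
im=cv2.imread("pics/s_L.png"); P=loadP("pics/s_L.png"); b=cv2.GaussianBlur(im,(3,3),0).astype(int)
for T,C in ((114,11),(117,12),(122,13)):
    m=blob((b.max(2)<T)&(b[...,2]-b[...,0]<C),(315,180)); r=fitpose("wrist",P,m,(456,326,np.radians(-114)),top=10); print(T,m.sum(),np.round(r,2),np.degrees(r[2]))
    if T==117: overlay(im,P,r[:3],"pics/s_L_o.png",top=10)
```

```text
114 8051 [ 4.5095e+02  3.2375e+02 -1.9700e+00  6.0000e-02] -112.92985484294076
117 8169 [ 4.5085e+02  3.2388e+02 -1.9700e+00  4.0000e-02] -112.92933126299108
122 8299 [ 4.5124e+02  3.2378e+02 -1.9600e+00  3.0000e-02] -112.40019834714404
```

View pics/s_L_o.png

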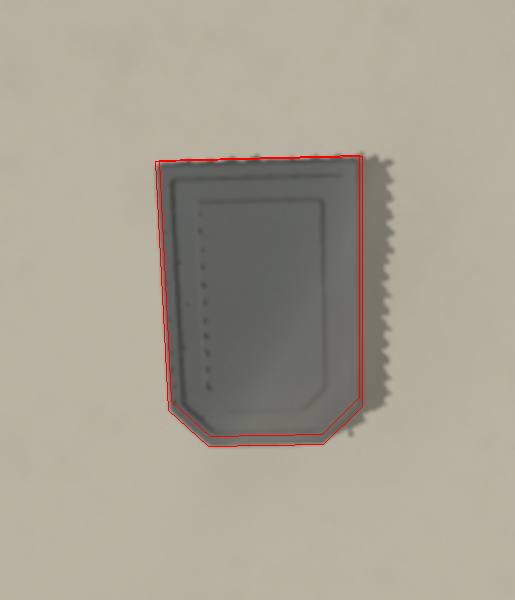

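Run:
```python
from h import *
s=pick((450.9,323.9,np.radians(-112.9)))
if s['opening']>0.4: print(place(3))
im,P=snap("wrist","pics/p4_w.png"); im,P=snap("scene","pics/p4_s.png")
```

```text
t 86.2 pos [451.2 324.1 -37.5] F [-0.4 -0.  -0.4] M [0.02 0.01 0.06] open 0.998 q6 55
t 86.7 pos [451.2 324.1 -37.7] F [ 0.1 -0.7  1.6] M [ 0.07 -0.11  0.04] open 0.570 q6 55
t 87.7 pos [450.5 323.6  31.2] F [-0.   0.3 -1.2] M [0.03 0.02 0.03] open 0.573 q6 55
t 92.0 pos [651.9  49.3  64.4] F [-0.7 -0.6 -0.4] M [ 0.02 -0.   -0.  ] open 0.568 q6 36
  dz 6.9 F [ 0.6 -0.4 -0.6] M [-0.  0.  0.] o 0.565
  dz 5.9 F [ 1.  -0.2 -1.2] M [-0.03 -0.01  0.03] o 0.570
  dz 5.0 F [ 0.1  0.  -0.2] M [ 0.02  0.   -0.  ] o 0.571
  dz 3.9 F [ 0.1  0.1 -2.3] M [ 0.02  0.05 -0.02] o 0.571
  dz 2.9 F [-0.2  0.4 -1.1] M [-0.04  0.02  0.03] o 0.569
  dz 1.9 F [-0.  -0.7 -0.8] M [ 0.01 -0.03  0.03] o 0.570
  dz 1.0 F [ 0.1 -0.1 -0.8] M [-0.04 -0.03 -0.03] o 0.575
  dz 0.3 F [-0.5  0.1  2. ] M [0.08 0.14 0.04] o 0.570
  dz 0.3 F [-2.2  0.1  6.5] M [ 0.04  0.54 -0.03] o 0.575
0.2896559042691038
```

View pics/p4_w.png

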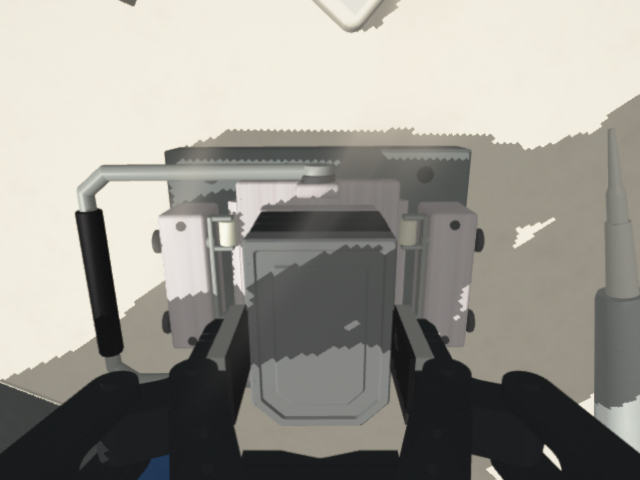

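Run:
```python
from h import *
release(3)
s=telemetry.read_state(); p=s['ee_pos']; robot.servo_line([p[0],p[1],200],rate=150); robot.hold(0.3); st()
im,P=snap("wrist","pics/z_w.png"); crop(im,150,60,340,240,2.3,"pics/z_w2.png")
robot.move_ptp([480,-120,200],down(np.radians(-45)))
robot.hold(0.5); st()
im,P=snap("top","pics/z_t.png"); crop(im,250,100,150,150,4,"pics/z_t2.png")
im,P=snap("scene","pics/z_s.png"); crop(im,240,150,120,120,5,"pics/z_s2.png")
```

```text
t 96.0 pos [651.1  49.3 123.7] F [ 0.1 -0.1 -0.7] M [ 0.03 -0.05 -0.03] open 0.751 q6 36
t 97.0 pos [650.9  49.3 199. ] F [-0.4 -0.3 -0.2] M [ 0.06  0.05 -0.03] open 0.748 q6 36
t 98.5 pos [ 480.1 -119.9  199.9] F [0.2 0.6 0.3] M [-0.03  0.03  0.04] open 0.749 q6 27
```

View pics/z_w2.png

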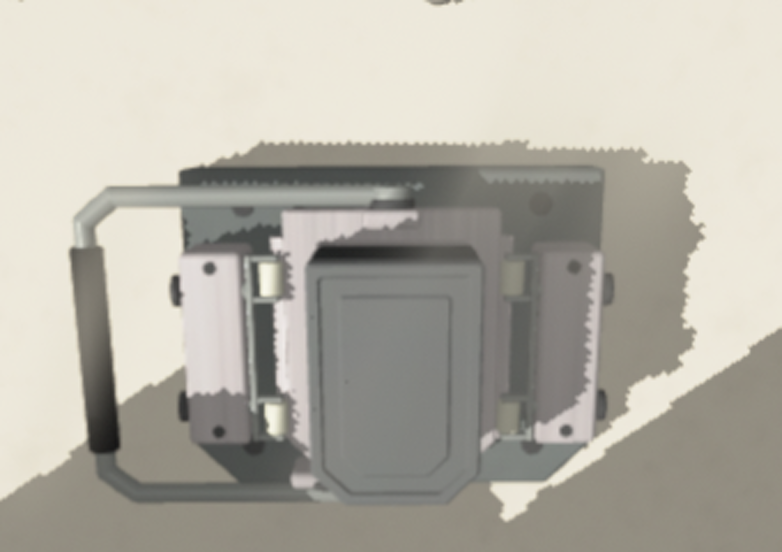

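View pics/z_t2.png

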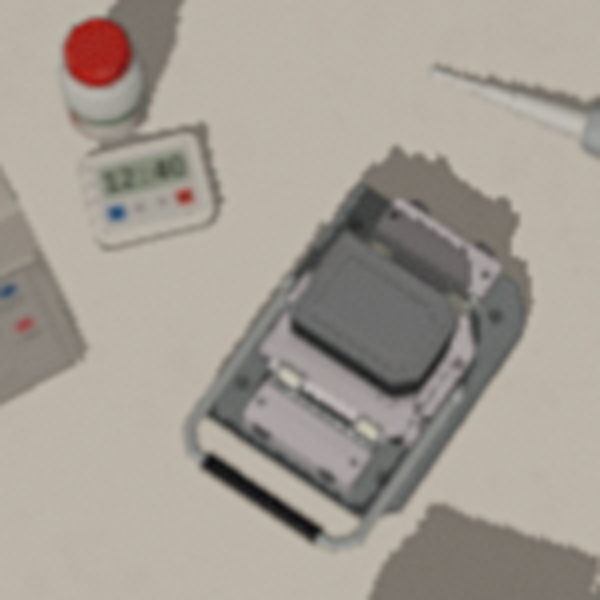

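View pics/z_s2.png

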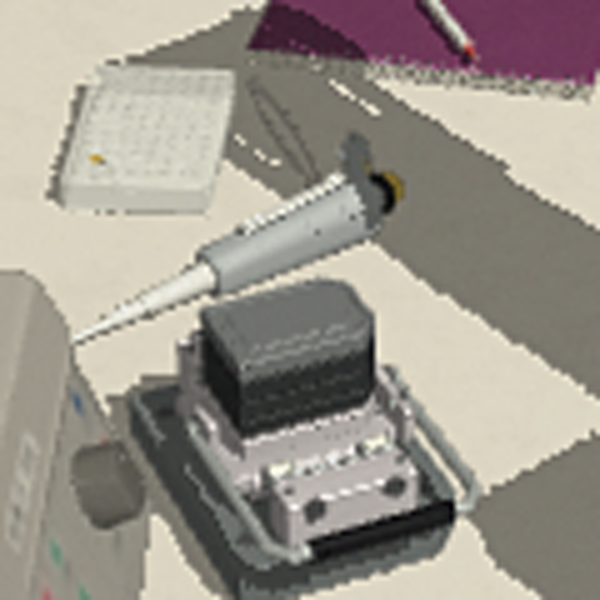

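Run:
```python
from h import *
np.set_printoptions(precision=1,suppress=True)
def tri(obs):
    A=np.zeros((3,3));b=np.zeros(3)
    for n,uv,PP in obs:
        o,d=ray(n,[uv],PP); d=d[0]/np.linalg.norm(d[0]); M=np.eye(3)-np.outer(d,d); A+=M;b+=M@o
    return np.linalg.solve(A,b)
for t,s in (((262,498),(381,530)),):
    print(tri([("top",np.array(t)/4+[250,100],None),("scene",np.array(s)/5+[240,150],None)]), c2w(0,-100))
for z in (52.5,59.6): print(w2pix("scene",[[*c2w(34,-100 if z<55 else -99.7),z]])*5-np.array([240,150])*5, w2pix("scene",[[*c2w(-34,-100),z]])*5-np.array([240,150])*5)
```

```text
[568.1 105.4  54.5] [569.4 106.1]
[[447.2 513.8]] [[308.3 553.6]]
[[447.2 501.3]] [[308.1 541.4]]
```

Run:
```python
from h import *
st(); robot.sign_off()
```

```text
t 98.5 pos [ 480. -120.  200.] F [0.3 0.9 0.2] M [-0.08  0.05 -0.04] open 0.746 q6 27
the job is handed in; nothing more can be done
```

The job is finished and handed in at about 98.5 s. The carrier is home on the dock, the handle is down at its end stop, and all three trays with the lid on top are stacked on the nest.

- **Reported TCP:** the real fingertips sit about 36 mm higher than the reported TCP. My first try at gripping the handle closed on nothing because of this. I measured the offset by touching the bar top and used it from then on.
- **Carrier:** it stopped at the height expected for home (ee z 98.3 mm against 98.5 mm predicted). Pictures show all four noses over the rails, and the nest outline matched the dock pose.
- **Handle:** pushed over sideways, then pressed from above to the end stop. The last press reached 3.4 N, below the 4 N tipping limit. I never saw the click itself in the force readings. From the pictures the bar stands at about 54.5 mm against 52.5 mm nominal. The same cameras also read 1–3 mm high when the handle was upright, and 1.5 rad would read about 59.6 mm.
- **Stack:** each piece seated within 0.2–0.4 mm of its level, and the final pictures show the chamfers matched and the stack level.
- **Bystanders:** the arm never went near the bottle or the timer, and the last pictures show both standing where they were.
- **Disturbances:** I noticed no slackened grip, and no piece was away from where I expected it.

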